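Tap a bearing cup square into the polishing spindle's housing

ROBOT

A 7-joint arm with a two-finger parallel gripper is mounted at the origin on the work surface. World frame = base frame: x ahead of the robot, y to its left, z up, the work surface at z = 0. Lengths are in m, angles in rad, forces in N, time in s.
With the tool pointing down it reaches from about 0.425 to 0.875 m from the base axis. Payload 4.7 kg.
Tool frame: the origin (TCP) lies midway between the tips of the shut fingers; the grasp point (between the pads) lies 19 mm behind it; x points along the fingers, y is the direction in which the jaws open and shut, and the axes are right-handed (so a half turn about x gives the same grasp; the last joint's range is limited). The gripper opens to 87 mm and grips with 3 to 60 N. Pads are 19 mm wide; open, the fingers measure 117 mm over their backs; the gripper's body (75 mm by 190 mm) begins 51 mm behind the grasp point.
Start: joints at [-1.326, 0.321, -0.07, 1.45, 0.023, 1.371, -0.057], TCP at [0.149, 0.633, 0.187] pointing down, gripper open.
Joint ranges: [-2.86, 2.86], [-0.3, 2.09], [-1.38, 1.24], [0.06, 2.45], [-1.56, 4.7], [0.09, 2.05], [-2.69, 2.69]. Speed limits (rad/s): [2.57, 2.57, 3.14, 3.14, 3.14, 3.14, 3.14].

INTERFACE

Orientations are given as a rotation vector (axis times angle).
In Python, from bench import ctrl gives the robot as it stands. The module is installed in compiled form; this text tells all that it offers.
- The arm moves only by the shell command python3 -m jog 'ROWS' [FORCE]. ROWS is JSON, a list of rows, each an object with "rot": the turn, a rotation vector about the tool's x, y, z in units of 5 degrees (1.0 is 5 degrees), a list of three; "travel": the shift along the tool's x, y, z in units of 0.3 m (1.0 is 0.3 m), a list of three; "jaw": the closure, from -1 (fully open) to 1 (shut), so that 0 is half open. In form: [{"rot": [ax, ay, az], "travel": [tx, ty, tz], "jaw": jaw}, ...]. A call has 1 to 8 rows; each row shifts and turns the commanded pose from where the row before left it, along the tool's axes as they then stand; what a row does not reach is not made up. A row lasts 1/10 s, in which the tool goes at most 50 mm and 8.59 degrees, less where a joint would pass 70% of its speed; a pose out of reach is approached as far as the arm can. A call with a number of a shift or a turn outside -1 to 1 is refused whole. A call with a gripper value outside its range is refused whole. The fingers move at their own pace and stop on an object; FORCE is the grip in N (left out, the last holds). Time passes only in rows, so rows that do not move let the fingers close. It gives the time, the measured TCP pose, the force and the opening at its end, in the units of the state.
- ctrl.get_state(): the state, without advancing time (a new reading comes with each control period).
- ctrl.get_image(name): name is "scene" or "top" or "wrist"; returns the picture (420x560x3 uint8, red, green, blue); there is no depth.
- ctrl.camera_model(name): a dict with "mtx" (3x3 intrinsics, pixels), "extrinsics" (4x4, takes a point from world to camera coordinates); the wrist camera has in their place "hand_eye" (4x4, takes a point from camera to tool coordinates, whose origin is the TCP and whose axes are the tool frame's). Camera axes: x right, y up, looking along -z (the intrinsics and any distortion apply to the point x, -y, -z); pixel columns grow to the right and rows downward; lengths in m; the calibration is good to about 2 mm. A picture is of the moment at which its call begins: read the wrist's pose just before it. camera_model takes no time and is no camera call.
- ctrl.close_job(): hands the job in, once; it reports no verdict.
The state is a dict: "time": time; "joint_positions": joint angles; "qd": joint speeds; "joint_torque": joint torques, N m; "position": TCP position; "tool_rot": TCP orientation; "ft_force": force on the tool from outside, world axes, zero at the start; "torque": the same for the moment, N m; "grip_width": opening from 0.0 (shut) to 1.0 (fully open).
Only numpy, scipy, OpenCV 4.12 (cv2) and the standard library are available. Lean on these libraries where they do the work, as an engineer would, in place of code of your own. Each camera call takes 0.05 s, during which the arm holds its last target.

TASK

Start the steel bearing cup level in the bore of the bolted-down bearing housing, only as deep as it drops in freely, and let go of it. Then draw the nylon-tipped drift out of its wooden tool block and with it tap the cup home, a few millimetres at a time on opposite sides of its rim in turn, so that it goes in square and never cocks, until it sits fully home on the shoulder, flush with the housing's top face. Finally stand the drift back in its hole in the block; leave the other things on the bench where they are.

Things in the scene. Friction and masses are not known exactly. Their poses are not given: they have to be found in the camera images.
- cup_center (a point): The loose bearing cup: a plain bright steel ring, 62 mm outside and 44 mm inside diameter (wall 9 mm), 26 mm high, about 0.28 kg, flat on the bench at the start. The point is its centre, on the axis half-way up (13 mm above its lower face); z is the ring's axis and points up. The foot of its outside has a 3 mm chamfer.
- housing: The blue-grey cast bearing housing, bolted to the bench: a 120 mm square, 14 mm thick flange with four bolt heads (to 23 mm high), and in its middle a round boss 96 mm in diameter with a flat bright top face (92 mm wide) 55 mm above the bench. Origin under its centre, z up along the bore.
- bore_mouth (a point): Centre of the bore's mouth, level with the housing's top face, 55 mm above the bench; z up. The bore is 64.4 mm wide with a 4 x 4 mm chamfer at the mouth and ends 26 mm down on a shoulder (48 mm hole below). The cup drops in freely for 10 mm and then stands on the tight part, 16 mm proud of the top face; home, its upper end is flush with the top face.
- bore_seat (a point): Centre of the shoulder, 26 mm below the bore's mouth. The bore's last 16 mm are a press fit: the cup stays at the depth and tilt where it is left. About 5 N on one side of the rim starts it, 10 to 20 N drive that side in at 50 to 100 mm/s while the far side stays or rises 1 mm: 4 mm down on one side tilts it about 0.09 rad. Tilted more than 0.13 rad it counts as cocked.
- drift_center (a point): The tapping drift: a round hand tool 140 mm long, 0.16 kg, upright in its block: below, a flat-ended white nylon tip 24 mm wide and 60 mm long; above, a dark wooden handle 28 mm wide and 80 mm long. The point is on its axis half-way along, 70 mm above the flat end; z points to the handle's top. Grip the handle 100 to 115 mm above the flat end.
- block_hole (a point): Centre of the mouth of the drift's hole, on top of the wooden tool block, 60 mm above the bench; z up. The hole is 34 mm wide and 50 mm deep with a 3 mm chamfer; the drift stands loose in it on its flat end, 10 mm above the bench, its handle's top 90 mm above the block.
- tool_block: The wooden tool block, fixed: 70 mm along its x, 124 mm along its y, 60 mm high, the drift's hole in its middle. Four short punch heads near its two ends (40 to 50 mm from the hole along y) stand up to 16 mm above its top. Origin under its centre.
- cone: Bystander: the bearing's inner cone with its rollers, 51 mm wide and 26 mm high, flat on the bench; origin under its centre.
- felt_wheel: Bystander: an off-white felt polishing wheel lying flat, 90 mm wide, 22 mm thick; origin under its centre.
- polish_bar: Bystander: a red-brown bar of polishing compound, half in a paper wrap, 100 x 46 x 36 mm; origin under its centre.
- grease_tin: Bystander: a round aluminium tin with a yellow disc on its lid, 71 mm wide, 50 mm high; origin under its centre.
- wrench: Bystander: a steel wrench, 170 mm long, lying flat beyond the housing; origin under its middle.
- brush: Bystander: a bench brush, 170 mm long, lying flat; origin under its middle.
- ring_clamp: Bystander: a wooden jeweller's ring clamp, 125 x 26 x 24 mm, lying flat; origin under its centre.
Mind the look-alikes: they are no part of the job. Several things look just like the housing: the one meant starts farthest to the robot's left.

How it is judged:
On the way, in this order (a step that is already met when the one before it is completed fails the run):
1. the cup is started in the bore and released, level (horizontal distance between cup_center and bore_mouth below 0.003 m and z of cup_center in the frame of bore_mouth between -0.003 and 0.006 m and angle between cup_center's own z axis and vertical below 0.1 rad and contact force between the fingers and cup below 0.3 N), for 0.2 s.
2. the drift is drawn out of its block (z of drift_center in the frame of block_hole above 0.06 m), for 0.1 s.
3. the cup is tapped fully home, square and flush (horizontal distance between cup_center and bore_mouth below 0.003 m and z of cup_center in the frame of bore_mouth below -0.011 m and angle between cup_center's own z axis and vertical below 0.04 rad), for 0.2 s.
At the end, for the whole second after the job is handed in: The cup is home: within 3 mm of the bore's axis, its upper end within 2 mm of flush with the top face, level within 0.04 rad. The drift stands released in its hole (on the floor within 6 mm, its middle within 12 mm of the axis, upright within 0.22 rad). Both are at rest (all of step 3 and horizontal distance between drift_center and block_hole below 0.012 m and z of drift_center in the frame of block_hole below 0.026 m and angle between drift_center's own z axis and vertical below 0.22 rad and linear speed of each of drift, cup below 0.03 m/s); the robot touches nothing.
It fails at once if the cup cocks in the bore: more than 0.13 rad out of square once it stands on the tight part (horizontal distance between cup_center and bore_mouth below 0.012 m and z of cup_center in the frame of bore_mouth below 0.003 m and angle between cup_center's own z axis and vertical above 0.13 rad).
It fails at once if the cup is pressed into the tight part with the fingers or the gripper instead of the drift (horizontal distance between cup_center and bore_mouth below 0.012 m and z of cup_center in the frame of bore_mouth below -0.003 m and contact force between any of the fingers, the arm and cup above 3 N).
It fails at once if a bystander is pushed more than 25 mm from its place (distance of any of cone, felt_wheel, polish_bar, grease_tin, wrench, brush, ring_clamp from where it was at the start of the episode above 0.025 m).
It also fails if it takes over 69 s, if anything falls off the work surface, if the arm or the gripper's body presses on something with over 40 N, if the wrist force passes 120 N, or if a joint passes its speed limit or range.

## Working session

There is one attempt and no reset: what is moved stays moved. The work goes in short steps, Python scripts to look and compute and a shell command to move; the robot and the scene stay as the last step left them, time stands still between calls to the robot, and variables do not carry over. Pictures are saved under pics/ and viewed, and the job is handed in when it is done.

```bash
mkdir -p pics; ls; python3 - <<'E'
from bench import ctrl
import cv2,json
s=ctrl.get_state();print({k:(v if not hasattr(v,'tolist') else v.tolist()) for k,v in s.items()})
for n in ["scene","top","wrist"]:
    print(n,ctrl.camera_model(n))
    im=ctrl.get_image(n); cv2.imwrite(f"pics/{n}0.png",im[:,:,::-1])
E
```

```text
pics
{'time': 0.0, 'joint_positions': [-1.3259089200906382, 0.3218031982990166, -0.07007098776340304, 1.4516695078940018, 0.022577311170694215, 1.370774403801425, -0.056927402836504055], 'qd': [-0.00043708621486948207, -0.0015002415221482732, -0.0003007302446549095, -0.0004560087720308989, -0.00031248018170386313, 0.0006340253827472122, 0.0005986384593025309], 'joint_torque': [-0.0003565916449588258, -49.126607179641724, -0.40402282029390335, -31.25369668006897, -0.06387323141098022, 0.04339078674092889, 0.00016985555703286082], 'position': [0.14859546066078358, 0.6321597101926277, 0.1855770628463429], 'tool_rot': [0.17973618844298606, 1.5633261307384512, -0.18266799514747145], 'ft_force': [-0.6886349508408, 0.9718328798361383, 0.36156500638016076], 'torque': [-0.01106561136837996, -0.004410755631809145, 0.02469547373692092], 'grip_width': 1.0033858958085171}
scene {'mtx': array([[419.92456253,   0.        , 275.02061383],
       [  0.        , 419.92456253, 209.50591286],
       [  0.        ,   0.        ,   1.        ]]), 'extrinsics': array([[-0.21642397,  0.97629121, -0.00401677
[... 546 characters left out ...]
-01],
       [-1.21696517e-01, -6.20849737e-04,  9.92567163e-01,
        -1.67027320e+00],
       [ 0.00000000e+00,  0.00000000e+00,  0.00000000e+00,
         1.00000000e+00]])}
wrist {'mtx': array([[338.64831096,   0.        , 276.69625241],
       [  0.        , 338.64831096, 209.94472605],
       [  0.        ,   0.        ,   1.        ]]), 'hand_eye': array([[-7.46580833e-04,  2.52766561e-01, -9.67527007e-01,
        -1.98413365e-01],
       [ 9.99998133e-01, -1.53564885e-03, -1.17282526e-03,
         1.25756645e-03],
       [-1.78223274e-03, -9.67526076e-01, -2.52764942e-01,
        -6.95043713e-02],
       [ 0.00000000e+00,  0.00000000e+00,  0.00000000e+00,
         1.00000000e+00]])}
```

View pics/scene0.png

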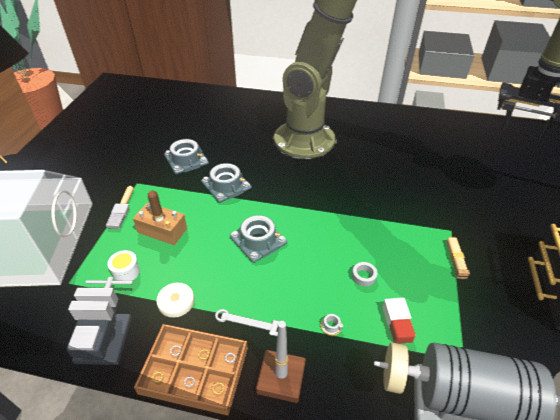

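View pics/top0.png

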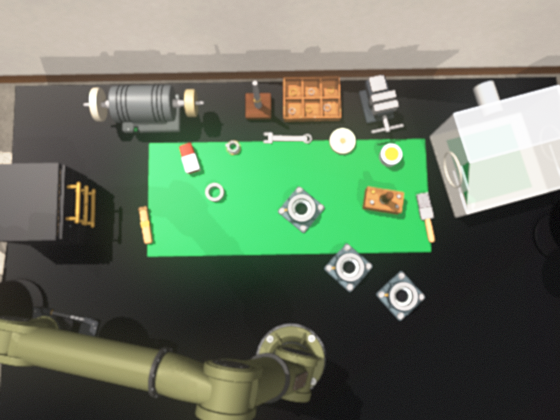

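View pics/wrist0.png

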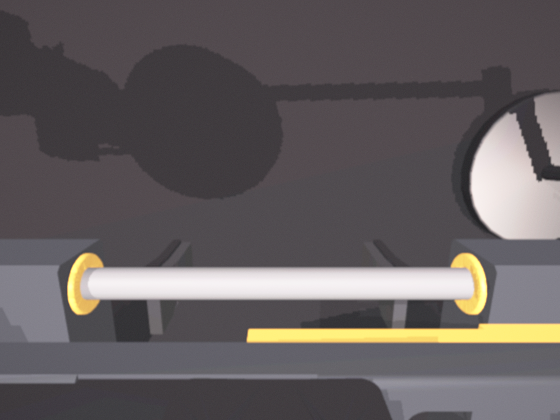

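Top view: three housings at about (301,209), (349,267) and (401,295). World +y (the robot's left) is towards image left, so the one meant is (301,209), on the green mat. The cup is at (215,192), the look-alike cone at (233,147), and the tool block with its drift at (384,200).

```bash
cat > h.py <<'E'
from bench import ctrl
import numpy as np, cv2
from scipy.spatial.transform import Rotation as R
def cam(n,st=None):
    m=ctrl.camera_model(n);K=np.array(m['mtx'])
    if n=='wrist':
        H=np.array(m['hand_eye']);T=np.eye(4)
        T[:3,:3]=R.from_rotvec(st['tool_rot']).as_matrix();T[:3,3]=st['position']
        E=np.linalg.inv(T@H)
    else:E=np.array(m['extrinsics'])
    return K,E
def onplane(n,uv,z,st=None):
    K,E=cam(n,st);uv=np.atleast_2d(uv).astype(float)
    d=(np.linalg.inv(K)@np.c_[uv,np.ones(len(uv))].T).T*[1,-1,-1]
    Ei=np.linalg.inv(E);o=Ei[:3,3];dw=d@Ei[:3,:3].T
    return o+dw*((z-o[2])/dw[:,2])[:,None]
def proj(n,P,st=None):
    K,E=cam(n,st);P=np.atleast_2d(P);c=P@E[:3,:3].T+E[:3,3];c=c*[1,-1,-1];p=c@K.T
    return p[:,:2]/p[:,2:]
E
python3 - <<'E'
from h import *
for n,u,z in [('top',(301,209),.055),('top',(349,267),.055),('top',(401,295),.055),('top',(215,192),.026),('top',(233,147),.026),('top',(384,200),.06),('scene',(257,231),.055),('scene',(364,272),.026),('top',(145,225),.02),('top',(190,158),.036)]:
    print(n,u,onplane(n,u,z).round(3))
t=cv2.imread('pics/top0.png')[120:320,130:450]
cv2.imwrite('pics/c1.png',cv2.resize(t,None,fx=2.5,fy=2.5,interpolation=cv2.INTER_CUBIC))
E
```

```text
top (301, 209) [[ 0.502 -0.044  0.055]]
top (349, 267) [[ 0.304 -0.2    0.055]]
top (401, 295) [[ 0.209 -0.369  0.055]]
top (215, 192) [[0.571 0.251 0.026]]
top (233, 147) [[0.729 0.188 0.026]]
top (384, 200) [[ 0.527 -0.325  0.06 ]]
scene (257, 231) [[ 0.522 -0.041  0.055]]
scene (364, 272) [[0.575 0.255 0.026]]
top (145, 225) [[0.461 0.493 0.02 ]]
top (190, 158) [[0.69  0.337 0.036]]
```

View pics/c1.png

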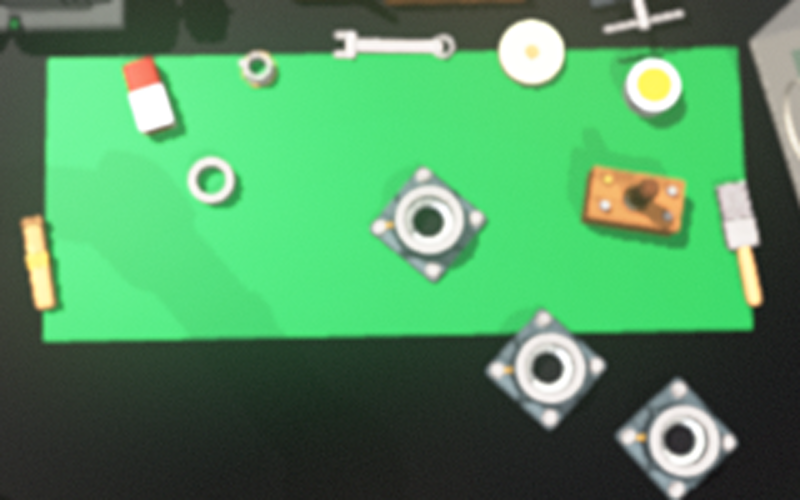

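The target housing is the one at crop (428,221), the only one on the mat and farthest towards +y. The cup is at crop (212,181). Next I work out the moves for a closer wrist view.

```bash
cat >> h.py <<'E'
def plan(target=None,yawdir=None,pr=True):
    """target TCP pos; yawdir: angle (rad) of tool-y in world xy. prints rot (units of 5deg) then travel (units .3 m) in the axes after the turn"""
    s=ctrl.get_state();M=R.from_rotvec(s['tool_rot']).as_matrix();p=np.array(s['position'])
    if yawdir is None: yawdir=np.arctan2(M[1,1],M[0,1])
    y=np.array([np.cos(yawdir),np.sin(yawdir),0]);x=np.array([0,0,-1.]);z=np.cross(x,y)
    G=np.c_[x,y,z]; rv=R.from_matrix(M.T@G).as_rotvec()/np.deg2rad(5)
    print('t',round(s['time'],2),'pos',p.round(4),'yaw(y)',np.degrees(np.arctan2(M[1,1],M[0,1])).round(2),'F',np.round(s['ft_force'],1),'w',round(s['grip_width']*87,1))
    print('rot',rv.round(3),end=' ')
    if target is not None: print('travel after rot',(G.T@(np.array(target)-p)/.3).round(4),'z-axis',z.round(3))
    else: print()
E
python3 - <<'E'
from h import *
plan((0.57,0.25,0.186))
plan((0.57,0.25,0.186),np.deg2rad(90))
E
```

```text
t 0.15 pos [0.1486 0.6323 0.1858] yaw(y) 76.78 F [-0.6  0.9  0. ] w 87.1
rot [0.    0.001 0.016] travel after rot [-6.0000e-04 -9.1940e-01  1.6588e+00] z-axis [ 0.974 -0.229  0.   ]
t 0.15 pos [0.1486 0.6323 0.1858] yaw(y) 76.78 F [-0.6  0.9  0. ] w 87.1
rot [-2.644e+00 -1.000e-03  1.600e-02] travel after rot [-6.0000e-04 -1.2744e+00  1.4046e+00] z-axis [ 1. -0.  0.]
```

```bash
python3 -m jog '[{"rot":[0,0,0],"travel":[0,-0.07,0.128],"jaw":-1},{"rot":[0,0,0],"travel":[0,-0.07,0.128],"jaw":-1},{"rot":[0,0,0],"travel":[0,-0.07,0.128],"jaw":-1},{"rot":[0,0,0],"travel":[0,-0.07,0.128],"jaw":-1},{"rot":[0,0,0],"travel":[0,-0.07,0.128],"jaw":-1},{"rot":[0,0,0],"travel":[0,-0.07,0.128],"jaw":-1},{"rot":[0,0,0],"travel":[0,-0.07,0.128],"jaw":-1},{"rot":[0,0,0],"travel":[0,-0.07,0.128],"jaw":-1}]' 30
python3 -m jog '[{"rot":[0,0,0],"travel":[0,-0.07,0.128],"jaw":-1},{"rot":[0,0,0],"travel":[0,-0.07,0.128],"jaw":-1},{"rot":[0,0,0],"travel":[0,-0.07,0.128],"jaw":-1},{"rot":[0,0,0],"travel":[0,-0.07,0.128],"jaw":-1},{"rot":[0,0,0],"travel":[0,-0.07,0.128],"jaw":-1},{"rot":[0,0,0],"travel":[0,0,0],"jaw":-1},{"rot":[0,0,0],"travel":[0,0,0],"jaw":-1}]'
python3 - <<'E'
from h import *
plan((0.57,0.25,0.186))
s=ctrl.get_state();im=ctrl.get_image('wrist');cv2.imwrite('pics/w1.png',im[:,:,::-1]);np.save('pics/w1.npy',np.r_[s['position'],s['tool_rot']])
im=ctrl.get_image('top');cv2.imwrite('pics/top1.png',im[:,:,::-1])
E
```

```text
time: 0.95
position: [0.4103, 0.3975, 0.1866]
tool_rot: [0.181, 1.563, -0.181]
ft_force: [0.5, 0.4, 0.0]
grip_width: 1.001
time: 1.65
position: [0.5727, 0.2515, 0.1861]
tool_rot: [0.183, 1.564, -0.184]
ft_force: [-0.7, 0.8, -1.3]
grip_width: 0.996
t 1.65 pos [0.5727 0.2515 0.1861] yaw(y) 76.6 F [-0.7  0.8 -1.3] w 86.7
rot [-0.    -0.008  0.007] travel after rot [ 0.0004 -0.0069 -0.0076] z-axis [ 0.973 -0.232  0.   ]
```

View pics/w1.png

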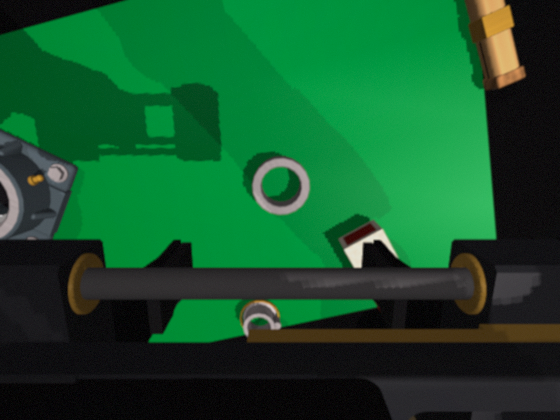

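The wrist view shows the cup's ring at about (281,186), the cone at (261,318) and the housing's edge at the left.

```bash
cat >> h.py <<'E'
def ring(n,img,uv,rad,z,st=None,thr=110,grn=True):
    """bright grey blob near uv -> outer contour points cast onto plane z, min circle"""
    hsv=cv2.cvtColor(img,cv2.COLOR_BGR2HSV)
    m=((hsv[:,:,1]<70)&(hsv[:,:,2]>thr)).astype(np.uint8)
    k=np.zeros_like(m);cv2.circle(k,tuple(map(int,uv)),rad,1,-1);m&=k
    cs,hi=cv2.findContours(m,cv2.RETR_CCOMP,cv2.CHAIN_APPROX_NONE)
    out=[]
    for i,c in enumerate(cs):
        if len(c)<25: continue
        P=onplane(n,c[:,0,:]+0.0,z,st)[:,:2]
        A=np.c_[2*P,np.ones(len(P))];q=np.linalg.lstsq(A,(P**2).sum(1),rcond=None)[0]
        r=np.sqrt(q[2]+q[:2]@q[:2]);res=np.abs(np.linalg.norm(P-q[:2],axis=1)-r)
        out.append((len(c),'hole' if hi[0][i][3]>=0 else 'outer',q[:2].round(4),round(2*r,4),res.max().round(4)))
    return out,m
E
python3 - <<'E'
from h import *
a=np.load('pics/w1.npy');st=dict(position=a[:3],tool_rot=a[3:])
im=cv2.imread('pics/w1.png')
for o in ring('wrist',im,(281,186),50,.026,st,thr=90)[0]:print(o)
print(im[186,255],im[186,305],im[160,281],im[212,281])
t=cv2.imread('pics/top1.png')
for o in ring('top',t,(215,192),20,.026)[0]:print(o)
print(proj('wrist',[a[:3]],st))
E
```

```text
(159, 'outer', array([0.5718, 0.2575]), np.float64(0.061), np.float64(0.0011))
(114, 'hole', array([0.572 , 0.2577]), np.float64(0.0437), np.float64(0.0014))
[151 151 162] [160 160 171] [157 158 169] [151 151 163]
[[274.22060477 237.57151188]]
```

Cup at (0.572, 0.2576). The diameters come out at 61 and 43.7 mm against the 62 and 44 given. Next I move above it and descend.

```bash
python3 - <<'E'
from h import *
plan((0.572,0.2576,0.06))
E
```

```text
t 1.75 pos [0.5711 0.2543 0.1863] yaw(y) 76.88 F [ 0.1  0.3 -0.4] w 86.7
rot [ 0.    -0.015 -0.004] travel after rot [4.209e-01 1.150e-02 3.000e-04] z-axis [ 0.974 -0.227  0.   ]
```

```bash
python3 -m jog '[{"rot":[0,0,0],"travel":[0.14,0,0],"jaw":-1},{"rot":[0,0,0],"travel":[0.14,0.01,0],"jaw":-1},{"rot":[0,0,0],"travel":[0.14,0,0],"jaw":-1},{"rot":[0,0,0],"travel":[0,0,0],"jaw":-1},{"rot":[0,0,0],"travel":[0,0,0],"jaw":-1}]' 
python3 - <<'E'
from h import *
for i in range(5):
  s=ctrl.get_state();im=ctrl.get_image('wrist');print(s['position'],s['tool_rot'])
cv2.imwrite('pics/w2.png',im[:,:,::-1]);np.save('pics/w2.npy',np.r_[s['position'],s['tool_rot']])
st=s
for o in ring('wrist',im[:,:,::-1].copy(),proj('wrist',[[.572,.2576,.026]],st)[0],90,.026,st,thr=90)[0]:print(o)
plan((0.572,0.2576,0.013))
E
```

```text
time: 2.25
position: [0.572, 0.2571, 0.061]
tool_rot: [0.179, 1.564, -0.18]
ft_force: [0.2, 0.2, -0.1]
grip_width: 0.998
[0.57196732 0.257079   0.06104778] [ 0.1794196  1.5643459 -0.1795818]
[0.57361847 0.25730588 0.06280202] [ 0.18127409  1.56124791 -0.17846738]
[0.57444153 0.2573058  0.06366231] [ 0.1824284   1.55968028 -0.17806879]
[0.5747522  0.25718323 0.06392234] [ 0.18301189  1.55910473 -0.17801324]
[0.57469514 0.2569513  0.06372178] [ 0.18311491  1.55928507 -0.1783719 ]
(237, 'outer', array([0.5724, 0.2571]), np.float64(0.0605), np.float64(0.0012))
(174, 'hole', array([0.5713, 0.2569]), np.float64(0.0447), np.float64(0.0014))
t 2.5 pos [0.5745 0.2567 0.0633] yaw(y) 76.79 F [ 0.8 -0.  -0. ] w 87.1
rot [-0.     0.036 -0.035] travel after rot [ 0.1678  0.0011 -0.0087] z-axis [ 0.974 -0.229  0.   ]
```

View pics/w2.png

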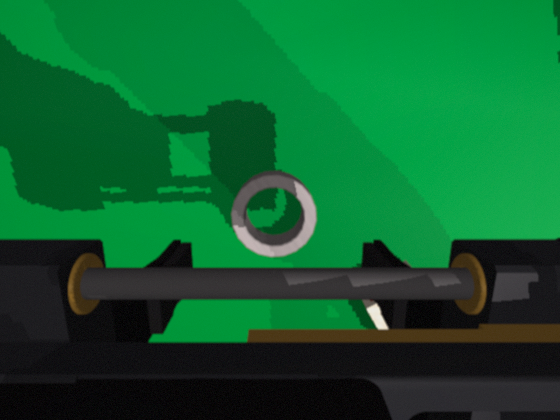

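```bash
python3 -m jog '[{"rot":[0,0,0],"travel":[0.07,0,-0.003],"jaw":-1},{"rot":[0,0,0],"travel":[0.07,0,0],"jaw":-1},{"rot":[0,0,0],"travel":[0,0,0],"jaw":-1},{"rot":[0,0,0],"travel":[0,0,0],"jaw":-1},{"rot":[0,0,0],"travel":[0,0,0],"jaw":-1},{"rot":[0,0,0],"travel":[0,0,0],"jaw":-1}]' 
python3 - <<'E'
from h import *
for i in range(4):
  s=ctrl.get_state();im=ctrl.get_image('wrist');print(s['position'],s['tool_rot'])
cv2.imwrite('pics/w3.png',im[:,:,::-1])
st=s
for o in ring('wrist',im[:,:,::-1].copy(),proj('wrist',[[.572,.2576,.026]],st)[0],90,.026,st,thr=90)[0]:print(o)
plan((0.572,0.2571,0.013))
E
```

```text
time: 3.1
position: [0.5732, 0.2564, 0.0203]
tool_rot: [0.182, 1.561, -0.18]
ft_force: [-0.4, 0.8, -0.1]
grip_width: 1.002
[0.57315893 0.25642273 0.02027972] [ 0.18248055  1.56105506 -0.17999257]
[0.57292351 0.25638379 0.02000418] [ 0.18224057  1.56145838 -0.18011688]
[0.57272609 0.25628468 0.01973457] [ 0.18202642  1.5618065  -0.18034061]
[0.57252414 0.25622501 0.01945438] [ 0.18173677  1.56219557 -0.1804723 ]
(28, 'outer', array([0.61  , 0.2948]), np.float64(0.0052), np.float64(0.0017))
(397, 'outer', array([0.5708, 0.2571]), np.float64(0.0534), np.float64(0.0061))
t 3.3 pos [0.5724 0.2561 0.0193] yaw(y) 76.78 F [-0.9 -0.3  0.2] w 86.8
rot [-0.     0.007 -0.008] travel after rot [ 0.0209  0.0029 -0.002 ] z-axis [ 0.973 -0.229  0.   ]
```

View pics/w3.png

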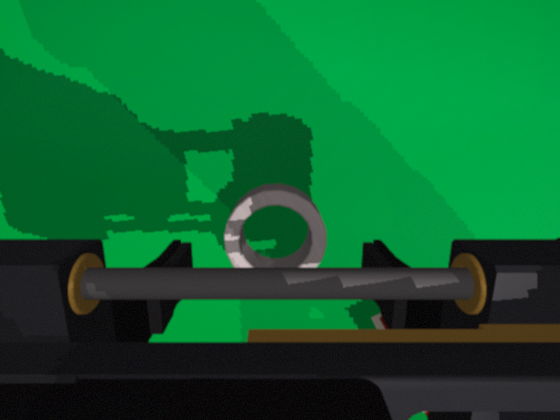

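```bash
python3 -m jog '[{"rot":[0,0,0],"travel":[0.018,0.003,-0.002],"jaw":-1},{"rot":[0,0,0],"travel":[0,0,0],"jaw":-1},{"rot":[0,0,0],"travel":[0,0,0],"jaw":0},{"rot":[0,0,0],"travel":[0,0,0],"jaw":0},{"rot":[0,0,0],"travel":[0,0,0],"jaw":1},{"rot":[0,0,0],"travel":[0,0,0],"jaw":1},{"rot":[0,0,0],"travel":[0,0,0],"jaw":1},{"rot":[0,0,0],"travel":[0,0,0],"jaw":1}]' 30
python3 - <<'E'
from h import *
for i in range(2):
  s=ctrl.get_state();im=ctrl.get_image('wrist');print(s['position'],s['grip_width']*87,s['ft_force'])
E
```

```text
time: 4.1
position: [0.5717, 0.257, 0.0133]
tool_rot: [0.181, 1.563, -0.181]
ft_force: [0.4, 0.3, 0.8]
grip_width: 0.543
[0.57169022 0.25696824 0.01333125] 47.26447094339818 [0.35525404 0.25313928 0.81246229]
[0.57172109 0.25700167 0.01332778] 43.10608158155812 [ 0.51715505 -0.50323123  0.85977357]
```

```bash

python3 - <<'E'
from h import *
for i in range(2):
  s=ctrl.get_state();im=ctrl.get_image('wrist');print(s['position'],s['grip_width']*87,s['ft_force'])
cv2.imwrite('pics/w4.png',im[:,:,::-1])
im=ctrl.get_image('scene');cv2.imwrite('pics/s4.png',cv2.resize(im[230:310,320:420,::-1],None,fx=7,fy=7,interpolation=cv2.INTER_CUBIC))
E
```

```text
[0.57170718 0.25699477 0.01332536] 38.723503249584255 [0.2188943  0.1787806  0.28692692]
[0.57170675 0.25696049 0.01329942] 34.84205792340515 [ 0.81767562  0.90421256 -0.4343769 ]
```

View pics/w4.png

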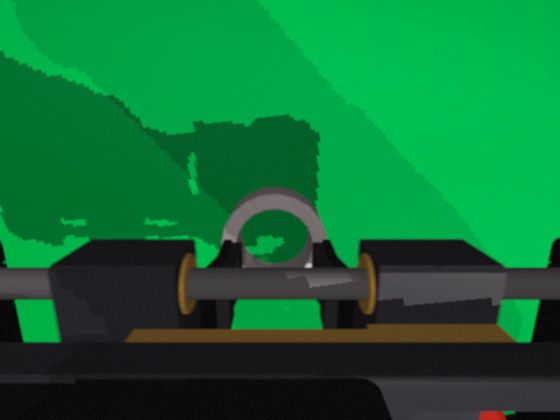

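View pics/s4.png

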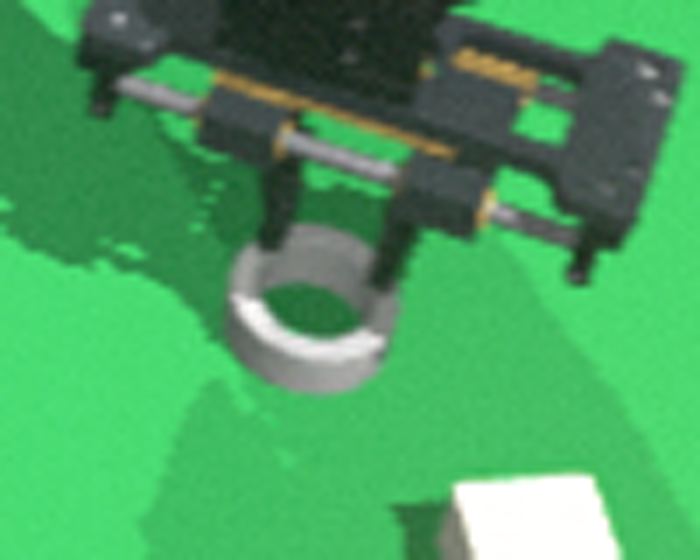

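```bash

python3 - <<'E'
from h import *
s=ctrl.get_state();p=s['position']
M=R.from_rotvec(s['tool_rot']).as_matrix()
pts=[p,p+M@[0,.018,0],p-M@[0,.018,0],p+M@[-.04,0.018,0],p+M@[-.04,-.018,0]]
print((proj('scene',pts)-[320,230])*7)
print(proj('wrist',pts,s))
print((proj('scene',[[.572,.257,.026]])-[320,230])*7, proj('wrist',[[.572,.257,.026]],s))
im=cv2.imread('pics/w4.png');cv2.imwrite('pics/w4c.png',cv2.convertScaleAbs(cv2.resize(im[170:340,150:400],None,fx=3,fy=3),alpha=2.5))
E
```

```text
[[309.66937855 308.22722197]
 [356.93921672 325.45596295]
 [262.8806094  291.1738193 ]
 [374.54675839 259.28682048]
 [277.80118125 224.78371845]]
[[274.22228947 237.57337882]
 [303.31093886 237.61532291]
 [245.12777582 237.53142627]
 [309.39872601 263.92297395]
 [238.03450309 263.82657409]]
[[314.70211371 288.2690638 ]] [[274.22785653 245.3021045 ]]
```

View pics/w4c.png

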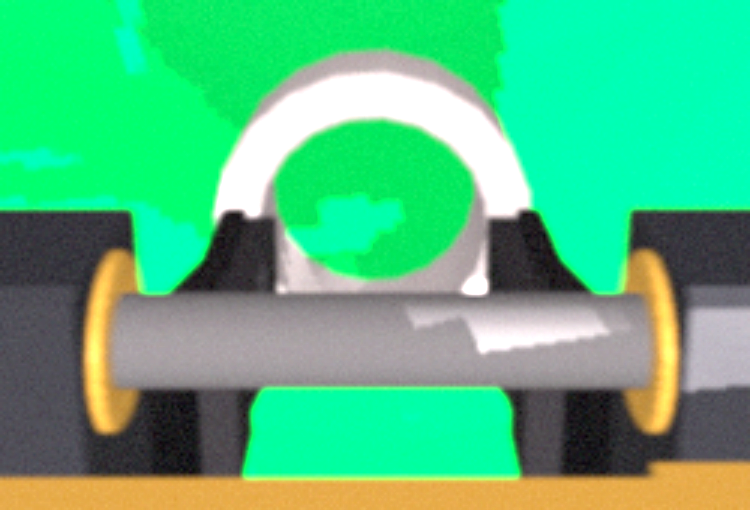

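The jaws shut to 35 mm without meeting the 62 mm cup, so the tips seem to be higher than the reported TCP. I open and check the tips' position in two views.

```bash
python3 -m jog '[{"rot":[0,0,0],"travel":[0,0,0],"jaw":-1},{"rot":[0,0,0],"travel":[-0.1,0,0],"jaw":-1},{"rot":[0,0,0],"travel":[-0.1,0,0],"jaw":-1},{"rot":[0,0,0],"travel":[0,0,0],"jaw":-1},{"rot":[0,0,0],"travel":[0,0,0],"jaw":-1},{"rot":[0,0,0],"travel":[0,0,0],"jaw":-1}]'
python3 - <<'E'
from h import *
s=ctrl.get_state();p=s['position'];print(p,s['grip_width'])
im=ctrl.get_image('scene')[:,:,::-1].copy()
s2=ctrl.get_state();w=ctrl.get_image('wrist')[:,:,::-1].copy()
cv2.imwrite('pics/s5.png',cv2.convertScaleAbs(cv2.resize(im[190:300,300:430],None,fx=5,fy=5,interpolation=cv2.INTER_CUBIC),alpha=1.6))
cv2.imwrite('pics/w5.png',cv2.convertScaleAbs(cv2.resize(w[170:380,130:430],None,fx=2.5,fy=2.5),alpha=2.5))
M=R.from_rotvec(s['tool_rot']).as_matrix()
for x in (0,-.02,-.037):
  P=[p+M@[x,y,z] for y in(-.0435,.0435) for z in(-.0095,.0095)]
  print(x,((proj('scene',P)-[300,190])*5).round().tolist(),((proj('wrist',P,s)-[130,170])*2.5).round().tolist())
E
```

```text
time: 4.95
position: [0.5709, 0.2567, 0.0722]
tool_rot: [0.18, 1.565, -0.182]
ft_force: [-0.4, 0.4, -0.7]
grip_width: 0.772
[0.57087307 0.2566845  0.07223876] 0.7716266186106976
0 [[260.0, 305.0], [248.0, 332.0], [429.0, 365.0], [418.0, 393.0]] [[183.0, 132.0], [187.0, 205.0], [538.0, 132.0], [534.0, 205.0]]
-0.02 [[266.0, 280.0], [253.0, 307.0], [436.0, 339.0], [426.0, 367.0]] [[164.0, 158.0], [169.0, 237.0], [556.0, 159.0], [551.0, 238.0]]
-0.037 [[270.0, 258.0], [258.0, 285.0], [443.0, 317.0], [432.0, 346.0]] [[144.0, 185.0], [150.0, 271.0], [574.0, 185.0], [568.0, 271.0]]
```

View pics/s5.png

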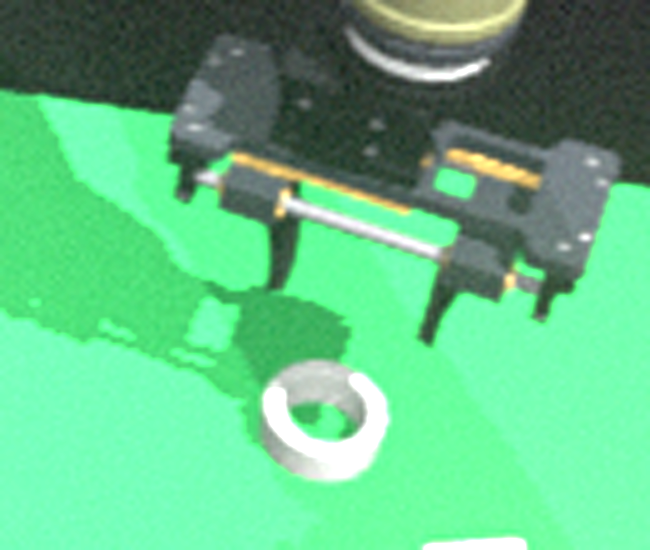

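View pics/w5.png

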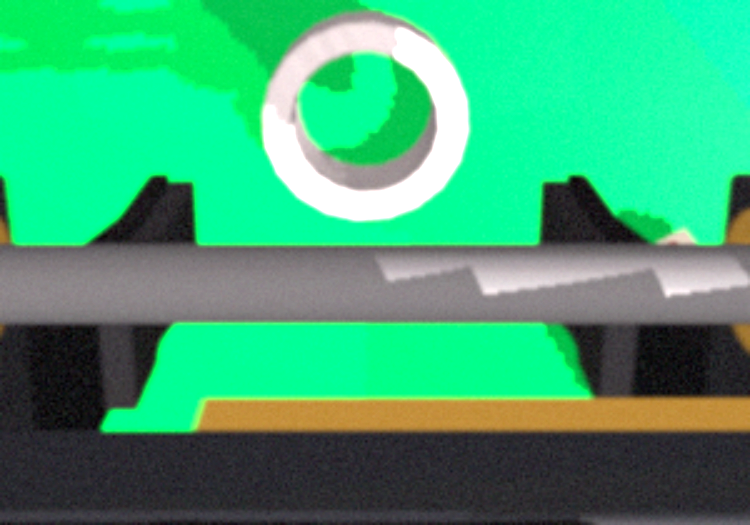

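Both views put the finger tips about 36 mm behind the reported TCP (tips at scene crop (272,288)/(428,343), wrist crop (195,182)/(543,182)). From here I work with tip = TCP − 36 mm along the tool, and go down carefully with force checks.

```bash
python3 -m jog '[{"rot":[0,0,0],"travel":[0.1,0,0],"jaw":-1},{"rot":[0,0,0],"travel":[0.1,0,0],"jaw":-1},{"rot":[0,0,0],"travel":[0.02,0,0],"jaw":-1},{"rot":[0,0,0],"travel":[0.02,0,0],"jaw":-1},{"rot":[0,0,0],"travel":[0,0,0],"jaw":-1},{"rot":[0,0,0],"travel":[0,0,0],"jaw":-1},{"rot":[0,0,0],"travel":[0,0,0],"jaw":-1}]'
python3 - <<'E'
from h import *
plan((.572,.257,-.023))
im=ctrl.get_image('scene')[:,:,::-1].copy()
s2=ctrl.get_state();w=ctrl.get_image('wrist')[:,:,::-1].copy()
cv2.imwrite('pics/s6.png',cv2.convertScaleAbs(cv2.resize(im[190:300,300:430],None,fx=5,fy=5,interpolation=cv2.INTER_CUBIC),alpha=1.6))
cv2.imwrite('pics/w6.png',cv2.convertScaleAbs(cv2.resize(w[170:380,130:430],None,fx=2.5,fy=2.5),alpha=2.5))
E
```

```text
time: 5.75
position: [0.5727, 0.2574, 0.0027]
tool_rot: [0.182, 1.561, -0.18]
ft_force: [0.0, -0.6, -0.9]
grip_width: 0.998
t 5.75 pos [0.5727 0.2574 0.0027] yaw(y) 76.77 F [ 0.  -0.6 -0.9] w 86.9
rot [-0.     0.02  -0.019] travel after rot [ 0.0856 -0.0019 -0.002 ] z-axis [ 0.973 -0.229  0.   ]
```

View pics/s6.png

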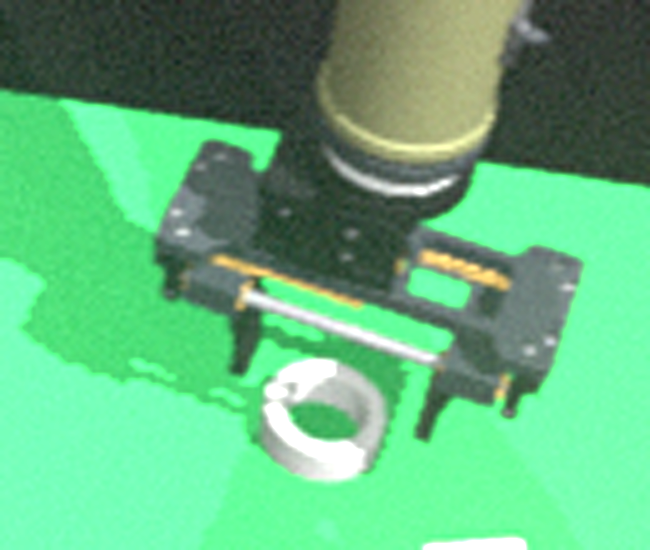

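View pics/w6.png

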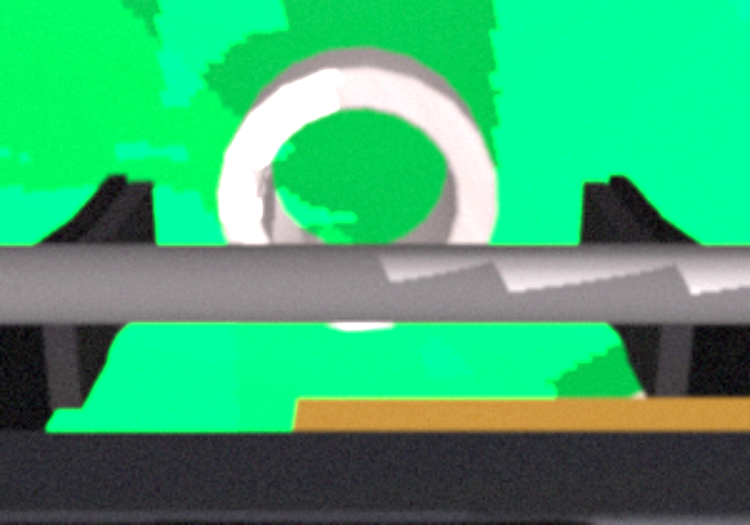

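The tips are still well above the bench: scene crop (237,372)/(425,438), beside and above the ring at (322,410). I carry on down.

```bash
python3 -m jog '[{"rot":[0,0,0],"travel":[0.03,-0.002,0],"jaw":-1},{"rot":[0,0,0],"travel":[0.025,0,0],"jaw":-1},{"rot":[0,0,0],"travel":[0.01,0,0],"jaw":-1},{"rot":[0,0,0],"travel":[0,0,0],"jaw":-1},{"rot":[0,0,0],"travel":[0,0,0],"jaw":-1},{"rot":[0,0,0],"travel":[0,0,0],"jaw":-1}]'
python3 - <<'E'
from h import *
plan((.572,.257,-.023))
im=ctrl.get_image('scene')[:,:,::-1].copy()
cv2.imwrite('pics/s7.png',cv2.convertScaleAbs(cv2.resize(im[190:300,300:430],None,fx=5,fy=5,interpolation=cv2.INTER_CUBIC),alpha=1.6))
E
```

```text
time: 6.45
position: [0.5718, 0.2565, -0.018]
tool_rot: [0.181, 1.563, -0.181]
ft_force: [0.4, -0.2, -0.6]
grip_width: 0.999
t 6.45 pos [ 0.5718  0.2565 -0.018 ] yaw(y) 76.78 F [ 0.4 -0.2 -0.6] w 87.0
rot [-0.     0.004 -0.004] travel after rot [0.0167 0.0018 0.0003] z-axis [ 0.973 -0.229  0.   ]
```

View pics/s7.png

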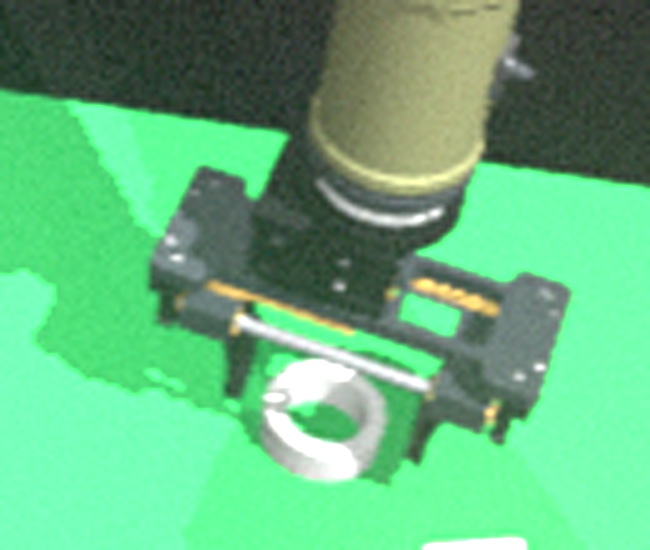

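```bash
python3 -m jog '[{"rot":[0,0,0],"travel":[0.015,0.001,0],"jaw":-1},{"rot":[0,0,0],"travel":[0,0,0],"jaw":0},{"rot":[0,0,0],"travel":[0,0,0],"jaw":1},{"rot":[0,0,0],"travel":[0,0,0],"jaw":1},{"rot":[0,0,0],"travel":[0,0,0],"jaw":1},{"rot":[0,0,0],"travel":[0,0,0],"jaw":1}]' 30
python3 - <<'E'
from h import *
im=ctrl.get_image('scene')[:,:,::-1].copy()
plan((.572,.257,-.023))
cv2.imwrite('pics/s8.png',cv2.convertScaleAbs(cv2.resize(im[190:300,300:430],None,fx=5,fy=5,interpolation=cv2.INTER_CUBIC),alpha=1.6))
w=ctrl.get_image('wrist')[:,:,::-1].copy()
cv2.imwrite('pics/w8.png',cv2.convertScaleAbs(cv2.resize(w[170:380,130:430],None,fx=2.5,fy=2.5),alpha=2.5))
plan()
E
```

```text
time: 7.1
position: [0.5716, 0.2564, -0.0226]
tool_rot: [0.181, 1.563, -0.181]
ft_force: [0.4, -1.5, 0.9]
grip_width: 0.695
t 7.15 pos [ 0.5716  0.2564 -0.0227] yaw(y) 76.77 F [ 0.1 -1.1  0.5] w 60.8
rot [-0.    -0.     0.003] travel after rot [0.0011 0.0022 0.0009] z-axis [ 0.973 -0.229  0.   ]
t 7.2 pos [ 0.5716  0.2564 -0.0227] yaw(y) 76.77 F [-0.9 -0.4 -0.4] w 60.5
rot [0.    0.    0.003]
```

View pics/s8.png

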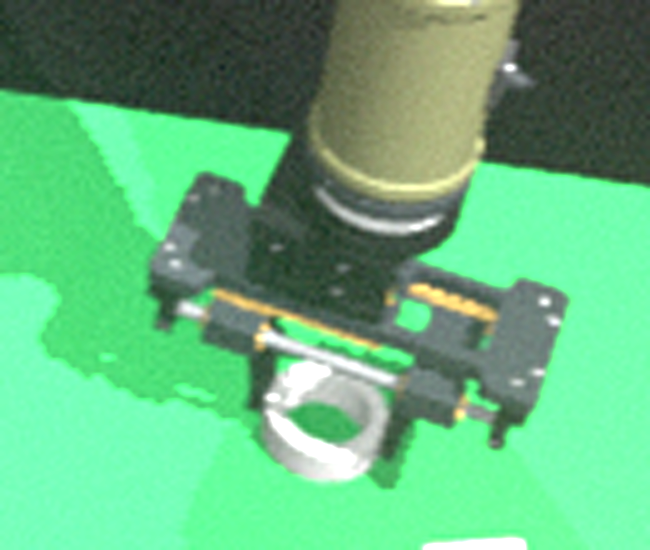

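View pics/w8.png

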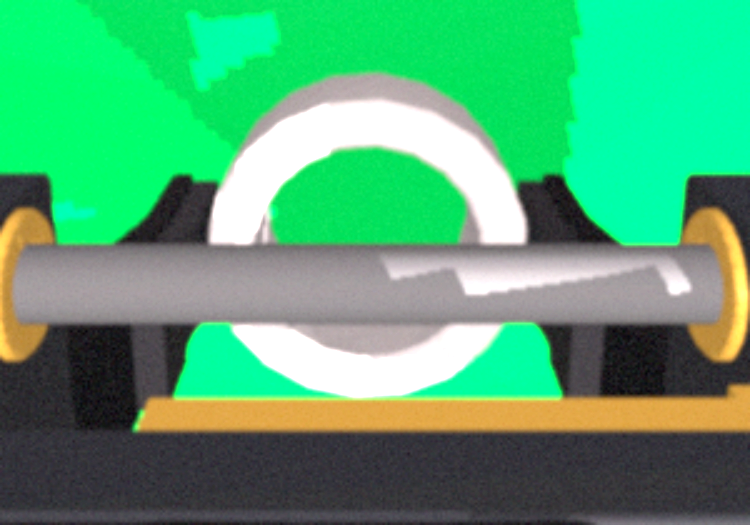

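The jaws hold the cup at 60.5 mm opening. I measure the cup relative to the tool, then lift it and turn towards the housing.

```bash
python3 -m jog '[{"rot":[0,0,0],"travel":[-0.1,0,0],"jaw":1},{"rot":[0,0,0],"travel":[-0.15,0,0],"jaw":1},{"rot":[0,0,0],"travel":[-0.15,0,0],"jaw":1},{"rot":[0,0,0],"travel":[0,0,0],"jaw":1}]'
python3 - <<'E'
from h import *
s=ctrl.get_state()
w=ctrl.get_image('wrist')[:,:,::-1].copy()
cv2.imwrite('pics/w9.png',w)
plan((.505,-.043,.097))
t=ctrl.get_image('top')[:,:,::-1].copy();cv2.imwrite('pics/top2.png',t)
cv2.imwrite('pics/t2c.png',cv2.resize(t[150:260,200:400],None,fx=4,fy=4,interpolation=cv2.INTER_CUBIC))
E
```

```text
time: 7.6
position: [0.5761, 0.2588, 0.1044]
tool_rot: [0.187, 1.553, -0.175]
ft_force: [1.0, 0.5, -2.7]
grip_width: 0.697
t 7.65 pos [0.5739 0.2578 0.1007] yaw(y) 76.78 F [-0.8  0.1 -3.5] w 60.4
rot [-0.     0.057 -0.056] travel after rot [ 0.0124 -1.0288  0.0057] z-axis [ 0.973 -0.229  0.   ]
```

View pics/w9.png

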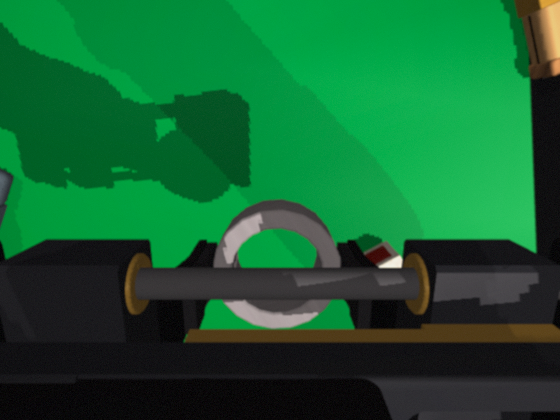

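View pics/t2c.png

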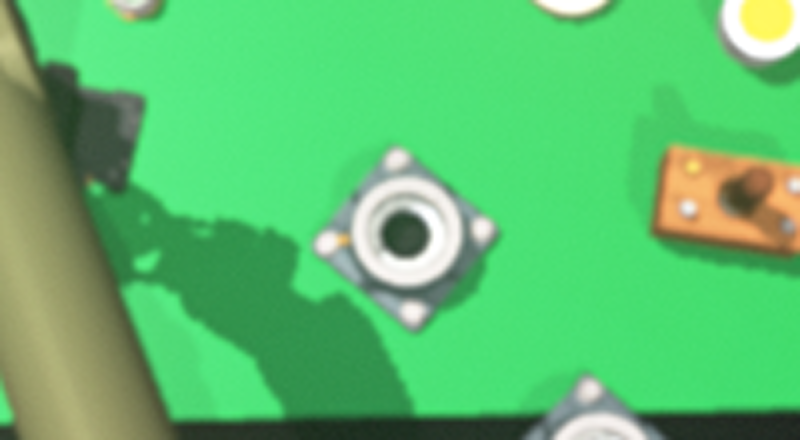

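```bash
python3 -m jog '[{"rot":[0,0,0],"travel":[0,-0.1,0.03],"jaw":1},{"rot":[0,0,0],"travel":[0,-0.15,0.04],"jaw":1},{"rot":[0,0,0],"travel":[0,-0.15,0.04],"jaw":1},{"rot":[0,0,0],"travel":[0,-0.15,0.04],"jaw":1},{"rot":[0,0,0],"travel":[0,-0.15,0.04],"jaw":1},{"rot":[0,0,0],"travel":[0,-0.15,0.04],"jaw":1},{"rot":[0,0,0],"travel":[0,-0.12,0.04],"jaw":1},{"rot":[0,0,0],"travel":[0,-0.06,0],"jaw":1}]'
python3 -m jog '[{"rot":[0,0,0],"travel":[0,0,0],"jaw":1},{"rot":[0,0,0],"travel":[0,0,0],"jaw":1},{"rot":[0,0,0],"travel":[0,0,0],"jaw":1},{"rot":[0,0,0],"travel":[0,0,0],"jaw":1}]'
python3 - <<'E'
from h import *
s=ctrl.get_state()
w=ctrl.get_image('wrist')[:,:,::-1].copy()
plan((.505,-.043,.097))
cv2.imwrite('pics/w10.png',w);np.save('pics/w10.npy',np.r_[s['position'],s['tool_rot']])
t=cv2.imread('pics/top2.png')
for thr in (150,180,200):
  for o in ring('top',t,(301.5,208),16,.055,thr=thr)[0]:print(o)
E
```

```text
time: 8.5
position: [0.5777, -0.0683, 0.0946]
tool_rot: [0.183, 1.567, -0.189]
ft_force: [-0.9, -1.3, -2.3]
grip_width: 0.7
time: 8.9
position: [0.5796, -0.0605, 0.0966]
tool_rot: [0.179, 1.564, -0.179]
ft_force: [0.7, -0.0, -3.0]
grip_width: 0.696
t 8.95 pos [ 0.5797 -0.0609  0.0968] yaw(y) 76.93 F [ 0.3  0.1 -3.4] w 60.5
rot [ 0.    -0.009 -0.003] travel after rot [-0.0006  0.0018 -0.2561] z-axis [ 0.974 -0.226  0.   ]
(102, 'outer', array([ 0.5094, -0.0427]), np.float64(0.0987), np.float64(0.0056))
(35, 'hole', array([ 0.5054, -0.0427]), np.float64(0.0438), np.float64(0.0023))
(76, 'outer', array([ 0.5088, -0.0446]), np.float64(0.0909), np.float64(0.003))
(38, 'hole', array([ 0.5054, -0.0425]), np.float64(0.047), np.float64(0.0026))
(74, 'outer', array([ 0.5084, -0.0446]), np.float64(0.0888), np.float64(0.0016))
(42, 'hole', array([ 0.5056, -0.0418]), np.float64(0.05), np.float64(0.0035))
(34, 'hole', array([ 0.5224, -0.0417]), np.float64(0.0411), np.float64(0.0102))
```

View pics/w10.png

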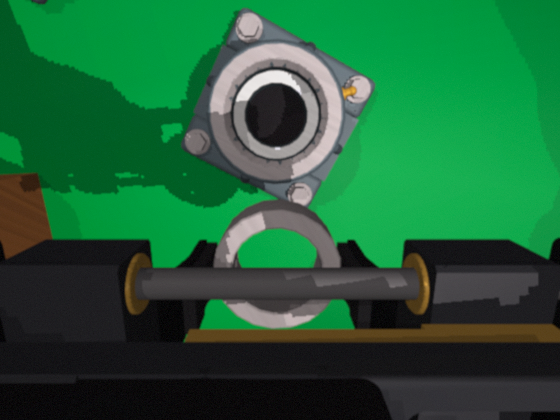

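The wrist view shows the housing's bright face centred at about (275,112), with the held cup at (277,263). I measure both from this one picture.

```bash
python3 - <<'E'
from h import *
a=np.load('pics/w10.npy');st=dict(position=a[:3],tool_rot=a[3:])
im=cv2.imread('pics/w10.png')
g=cv2.cvtColor(im,cv2.COLOR_BGR2HSV)
print('row112',[tuple(int(v) for v in g[112,c]) for c in range(195,360,5)])
for thr in (80,100,115):
  for o in ring('wrist',im,(275,112),72,.055,st,thr=thr)[0]:
    if o[0]>80: print(thr,o)
zc=a[2]+.0487
for thr in (60,75,90):
  for o in ring('wrist',im,(277,263),66,zc,st,thr=thr)[0]:
    if o[0]>60: print('cup',thr,o)
# cup: manual upper arc, rows<262 outer
E
```

```text
row112 [(88, 48, 74), (100, 40, 77), (98, 41, 75), (135, 8, 126), (177, 18, 130), (2, 17, 198), (0, 17, 153), (0, 0, 54), (15, 8, 134), (8, 7, 137), (120, 9, 58), (168, 67, 19), (165, 22, 23), (160, 23, 33), (163, 45, 40), (170, 19, 40), (165, 28, 36), (158, 26, 39), (160, 35, 22), (60, 12, 22), (126, 55, 23), (0, 13, 20), (103, 54, 33), (12, 8, 168), (10, 9, 167), (0, 0, 57), (0, 19, 121), (4, 19, 214), (178, 17, 215), (178, 17, 209), (100, 39, 97), (102, 33, 99), (102, 31, 122)]
80 (406, 'outer', array([ 0.5076, -0.0419]), np.float64(0.0931), np.float64(0.002))
80 (178, 'hole', array([ 0.5082, -0.0434]), np.float64(0.0425), np.float64(0.0008))
80 (520, 'hole', array([ 0.508 , -0.0434]), np.float64(0.0606), np.float64(0.0035))
100 (244, 'outer', array([ 0.508 , -0.0433]), np.float64(0.0577), np.float64(0.0006))
100 (182, 'hole', array([ 0.5083, -0.0433]), np.float64(0.0429), np.float64(0.0007))
100 (415, 'outer', array([ 0.5076, -0.0416]), np.float64(0.0921), np.float64(0.002))
100 (305, 'hole', array([ 0.508, -0.044]), np.float64(0.0646), np.float64(0.0029))
115 (242, 'outer', arra
[... 328 characters left out ...]
20, 'outer', array([ 0.5949, -0.0626]), np.float64(0.0352), np.float64(0.017))
cup 60 (293, 'outer', array([ 0.5844, -0.0597]), np.float64(0.0406), np.float64(0.0174))
cup 60 (359, 'outer', array([ 0.5708, -0.0569]), np.float64(0.0473), np.float64(0.0112))
cup 75 (225, 'outer', array([ 0.5914, -0.0621]), np.float64(0.0379), np.float64(0.0097))
cup 75 (73, 'outer', array([ 0.5893, -0.0364]), np.float64(0.0106), np.float64(0.0033))
cup 75 (400, 'outer', array([ 0.5729, -0.0581]), np.float64(0.0485), np.float64(0.0096))
cup 90 (216, 'outer', array([ 0.5905, -0.0617]), np.float64(0.0396), np.float64(0.0087))
cup 90 (324, 'outer', array([ 0.5759, -0.0582]), np.float64(0.0495), np.float64(0.0072))
```

```bash
python3 - <<'E'
from h import *
a=np.load('pics/w10.npy');st=dict(position=a[:3],tool_rot=a[3:])
im=cv2.imread('pics/w10.png')
for o in ring('wrist',im,(275,112),72,.029,st,thr=100)[0]: print(o)
cv2.imwrite('pics/w10c.png',cv2.convertScaleAbs(cv2.resize(im[190:335,195:360],None,fx=4,fy=4,interpolation=cv2.INTER_CUBIC),alpha=2))
E
```

```text
(244, 'outer', array([ 0.5076, -0.0432]), np.float64(0.0639), np.float64(0.0007))
(182, 'hole', array([ 0.5078, -0.0433]), np.float64(0.0476), np.float64(0.0007))
(415, 'outer', array([ 0.5071, -0.0413]), np.float64(0.102), np.float64(0.0023))
(305, 'hole', array([ 0.5075, -0.0441]), np.float64(0.0716), np.float64(0.0032))
```

View pics/w10c.png

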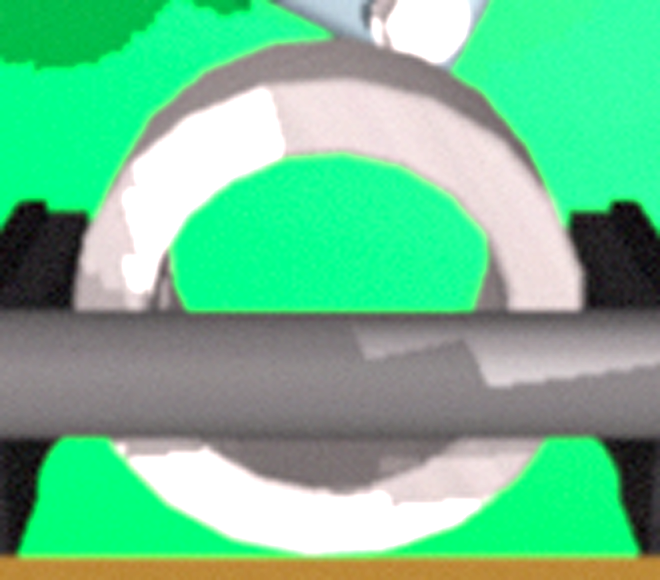

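```bash
python3 - <<'E'
from h import *
a=np.load('pics/w10.npy');st=dict(position=a[:3],tool_rot=a[3:])
M=R.from_rotvec(a[3:]).as_matrix()
def fit(P):
    A=np.c_[2*P,np.ones(len(P))];q=np.linalg.lstsq(A,(P**2).sum(1),rcond=None)[0];r=np.sqrt(q[2]+q[:2]@q[:2]);return q[:2],2*r,np.abs(np.linalg.norm(P-q[:2],axis=1)-r).max()
o=np.array([(345,82),(75,285),(585,285),(340,555),(130,165),(545,195),(120,450),(555,450)])/4+[195,190]-.375/2
for dz in (-.004,0,.004):
  c,d,e=fit(onplane('wrist',o,a[2]+.0487+dz,st)[:,:2]);v=M.T@np.r_[c-a[:2],0];print(c.round(4),round(d,4),round(e,4),'tool yz',v[1:].round(4))
i=np.array([(340,155),(280,165),(225,190),(435,180),(480,215)])/4+[195,190]
E
```

```text
[ 0.5826 -0.0592] 0.0635 0.0009 tool yz [0.002  0.0026]
[ 0.5807 -0.0588] 0.0618 0.0009 tool yz [0.0019 0.0007]
[ 0.5789 -0.0584] 0.0602 0.0009 tool yz [ 0.0019 -0.0012]
```

```bash
python3 -m jog '[{"rot":[0,0,0],"travel":[0,0,-0.08],"jaw":1},{"rot":[0,0,0],"travel":[0,-0.005,-0.1],"jaw":1},{"rot":[0,0,0],"travel":[0.05,0,-0.068],"jaw":1},{"rot":[0,0,0],"travel":[0.08,0,0],"jaw":1},{"rot":[0,0,0],"travel":[0.05,0,0],"jaw":1},{"rot":[0,0,0],"travel":[0,0,0],"jaw":1},{"rot":[0,0,0],"travel":[0,0,0],"jaw":1},{"rot":[0,0,0],"travel":[0,0,0],"jaw":1}]'
python3 -m jog '[{"rot":[0,0,0],"travel":[0,0,0],"jaw":1},{"rot":[0,0,0],"travel":[0,0,0],"jaw":1}]'
python3 - <<'E'
from h import *
s=ctrl.get_state()
w=ctrl.get_image('wrist')[:,:,::-1].copy()
M=R.from_rotvec(s['tool_rot']).as_matrix()
plan()
print('cup est',(s['position']+M@[-.0487+.026,.0019,.0007]).round(4))
cv2.imwrite('pics/w11.png',cv2.convertScaleAbs(cv2.resize(w[120:345,130:430],None,fx=2.6,fy=2.6,interpolation=cv2.INTER_CUBIC),alpha=2));np.save('pics/w11.npy',np.r_[s['position'],s['tool_rot']])
t=ctrl.get_image('scene')[:,:,::-1].copy()
cv2.imwrite('pics/s11.png',cv2.resize(t[150:290,190:330],None,fx=4,fy=4,interpolation=cv2.INTER_CUBIC))
E
```

```text
time: 9.75
position: [0.5082, -0.0469, 0.0444]
tool_rot: [0.181, 1.561, -0.181]
ft_force: [0.5, 0.4, -2.9]
grip_width: 0.693
time: 9.95
position: [0.5077, -0.0471, 0.044]
tool_rot: [0.181, 1.562, -0.181]
ft_force: [-0.8, -0.2, -3.3]
grip_width: 0.697
t 10.0 pos [ 0.5075 -0.0471  0.0438] yaw(y) 76.78 F [-0.5 -0.4 -3. ] w 60.4
rot [-0.     0.01  -0.005] 
cup est [ 0.5088 -0.0454  0.0667]
```

View pics/w11.png

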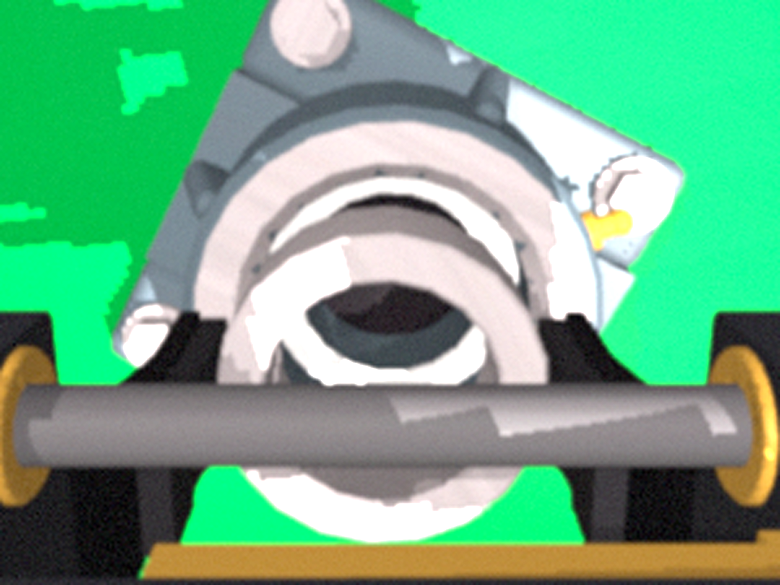

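View pics/s11.png

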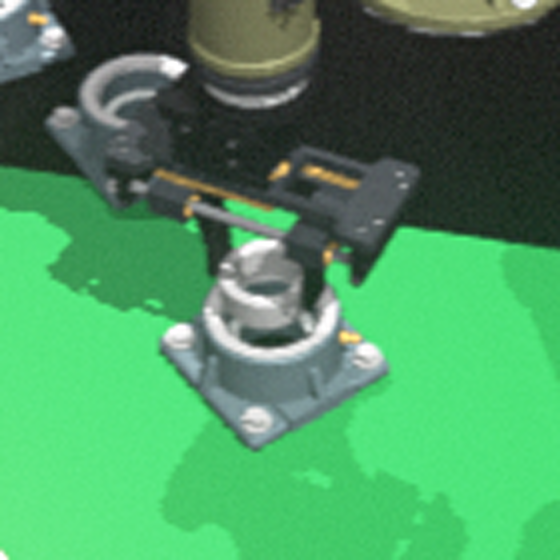

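```bash
python3 - <<'E'
from h import *
from scipy.optimize import least_squares
a=np.load('pics/w11.npy');st=dict(position=a[:3],tool_rot=a[3:])
M=R.from_rotvec(a[3:]).as_matrix()
def fitr(P,r=None):
    if r: 
        f=lambda q:np.linalg.norm(P-q,axis=1)-r; s=least_squares(f,P.mean(0)+[.02,0]); return s.x.round(4),np.abs(s.fun).max().round(4)
c2=lambda p:np.array(p)/2.6+[130,120]-.3
face=c2([(195,300),(200,262),(225,210),(270,163),(330,130),(400,121),(470,132),(530,165),(575,215),(595,250),(603,290)])
hole=c2([(275,245),(300,215),(340,193),(400,178),(450,188),(490,220),(520,280)])
cup=c2([(218,372),(548,372),(235,310),(385,233),(330,243),(300,258),(440,243),(500,285),(538,330),(250,478),(300,520),(380,541),(460,525),(525,470)])
for n,p,z,r in(('face',face,.055,.046),('cup',cup,a[2]+.0487,.031)):
    x,e=fitr(onplane('wrist',p,z,st)[:,:2],r);print(n,x,e,'tool yz',(M.T@np.r_[x-a[:2],0])[1:].round(4))
E
```

```text
face [ 0.5089 -0.042 ] 0.0006 tool yz [0.0052 0.    ]
cup [ 0.5083 -0.0456] 0.001 tool yz [0.0016 0.0003]
```

```bash
python3 -m jog '[{"rot":[0,0,0],"travel":[0,0.009,-0.003],"jaw":1},{"rot":[0,0,0],"travel":[0.02,0,0],"jaw":1},{"rot":[0,0,0],"travel":[0.02,0,0],"jaw":1},{"rot":[0,0,0],"travel":[0,0,0],"jaw":1},{"rot":[0,0,0],"travel":[0,0,0],"jaw":1},{"rot":[0,0,0],"travel":[0,0,0],"jaw":1}]'
python3 - <<'E'
from h import *
s=ctrl.get_state()
w=ctrl.get_image('wrist')[:,:,::-1].copy()
plan()
cv2.imwrite('pics/w12.png',cv2.convertScaleAbs(cv2.resize(w[120:345,130:430],None,fx=2.6,fy=2.6,interpolation=cv2.INTER_CUBIC),alpha=2));np.save('pics/w12.npy',np.r_[s['position'],s['tool_rot']])
E
```

```text
time: 10.65
position: [0.5068, -0.0443, 0.0313]
tool_rot: [0.181, 1.563, -0.181]
ft_force: [0.5, 0.2, -3.0]
grip_width: 0.697
t 10.7 pos [ 0.5069 -0.0443  0.0314] yaw(y) 76.78 F [ 0.4 -0.2 -3.2] w 60.4
rot [-0.     0.003 -0.001]
```

View pics/w12.png

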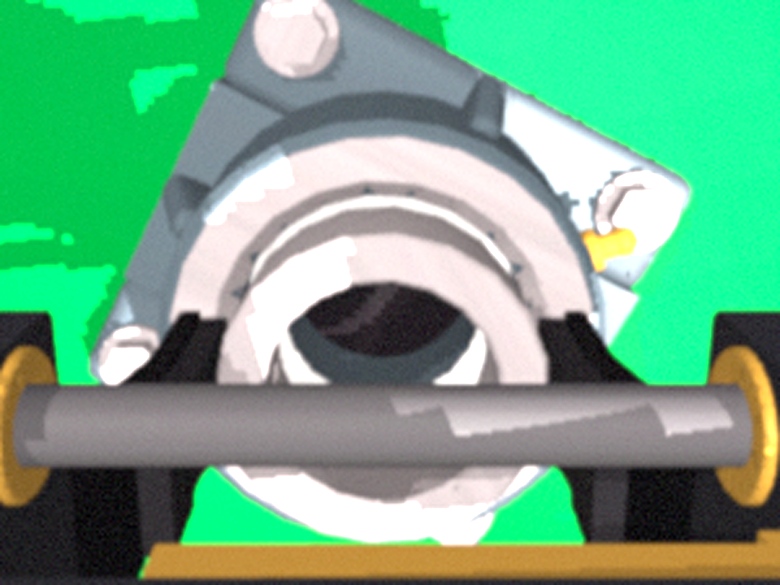

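The cup is now centred over the bore: the housing's face spans crop 170–603 and the cup 218–548. I lower it in.

```bash
python3 -m jog '[{"rot":[0,0,0],"travel":[0.012,0,0],"jaw":1},{"rot":[0,0,0],"travel":[0,0,0],"jaw":1},{"rot":[0,0,0],"travel":[0,0,0],"jaw":1}]'
python3 -m jog '[{"rot":[0,0,0],"travel":[0.01,0,0],"jaw":1},{"rot":[0,0,0],"travel":[0,0,0],"jaw":1},{"rot":[0,0,0],"travel":[0,0,0],"jaw":1}]'
python3 - <<'E'
from h import *
s=ctrl.get_state()
w=ctrl.get_image('wrist')[:,:,::-1].copy()
plan()
cv2.imwrite('pics/w13.png',cv2.convertScaleAbs(cv2.resize(w[120:345,130:430],None,fx=2.6,fy=2.6,interpolation=cv2.INTER_CUBIC),alpha=2))
t=ctrl.get_image('scene')[:,:,::-1].copy()
cv2.imwrite('pics/s13.png',cv2.resize(t[190:270,210:310],None,fx=6,fy=6,interpolation=cv2.INTER_CUBIC))
E
```

```text
time: 11.0
position: [0.5066, -0.0443, 0.0275]
tool_rot: [0.181, 1.563, -0.181]
ft_force: [-0.4, -0.1, -4.0]
grip_width: 0.699
time: 11.3
position: [0.5066, -0.0442, 0.0245]
tool_rot: [0.181, 1.563, -0.181]
ft_force: [-0.7, 0.4, -2.7]
grip_width: 0.696
t 11.35 pos [ 0.5067 -0.0443  0.0246] yaw(y) 76.78 F [ 0.  -0.  -2.8] w 60.7
rot [ 0.    -0.    -0.001]
```

View pics/w13.png

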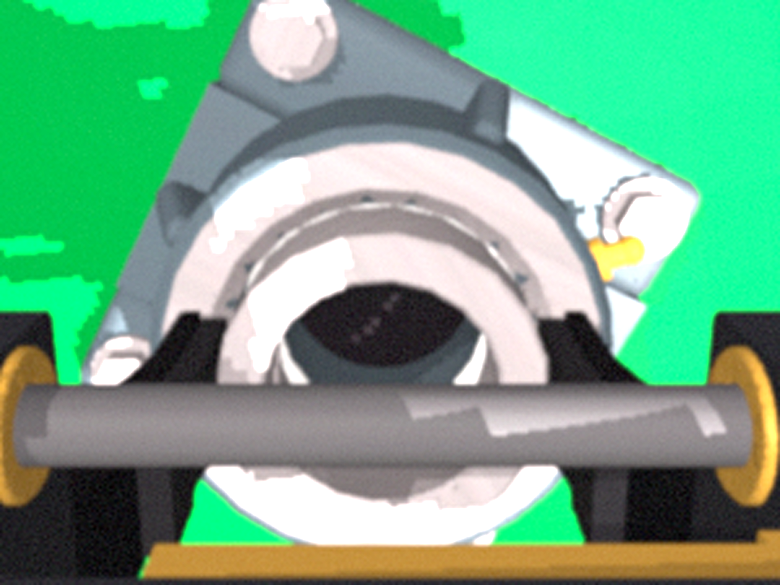

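View pics/s13.png

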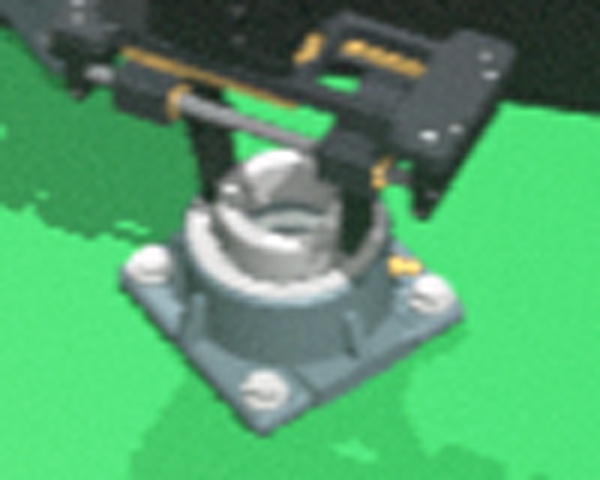

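```bash
python3 -m jog '[{"rot":[0,0,0],"travel":[0.004,0,0],"jaw":1},{"rot":[0,0,0],"travel":[0,0,0],"jaw":1},{"rot":[0,0,0],"travel":[0,0,0],"jaw":-1},{"rot":[0,0,0],"travel":[0,0,0],"jaw":-1},{"rot":[0,0,0],"travel":[0,0,0],"jaw":-1},{"rot":[0,0,0],"travel":[0,0,0],"jaw":-1}]'
python3 -m jog '[{"rot":[0,0,0],"travel":[-0.05,0,0],"jaw":-1},{"rot":[0,0,0],"travel":[-0.1,0,0],"jaw":-1},{"rot":[0,0,0],"travel":[-0.12,0,0],"jaw":-1},{"rot":[0,0,0],"travel":[-0.12,0,0],"jaw":-1},{"rot":[0,0,0],"travel":[0,0,0.08],"jaw":-1},{"rot":[0,0,0],"travel":[0,0,0.08],"jaw":-1},{"rot":[0,0,0],"travel":[0,0,0],"jaw":-1},{"rot":[0,0,0],"travel":[0,0,0],"jaw":-1}]'
python3 - <<'E'
from h import *
s=ctrl.get_state()
w=ctrl.get_image('wrist')[:,:,::-1].copy()
plan()
cv2.imwrite('pics/w14.png',w);np.save('pics/w14.npy',np.r_[s['position'],s['tool_rot']])
t=ctrl.get_image('scene')[:,:,::-1].copy()
cv2.imwrite('pics/s14.png',cv2.resize(t[190:270,210:310],None,fx=6,fy=6,interpolation=cv2.INTER_CUBIC))
E
```

```text
time: 12.0
position: [0.5072, -0.0443, 0.0238]
tool_rot: [0.181, 1.562, -0.181]
ft_force: [-0.5, -0.1, -1.0]
grip_width: 0.956
time: 12.8
position: [0.5532, -0.0554, 0.1401]
tool_rot: [0.181, 1.564, -0.182]
ft_force: [0.2, -0.9, 0.6]
grip_width: 1.002
t 12.85 pos [ 0.5528 -0.0552  0.1401] yaw(y) 76.77 F [-0.2  1.2  0.4] w 86.8
rot [-0.    -0.013  0.003]
```

View pics/w14.png

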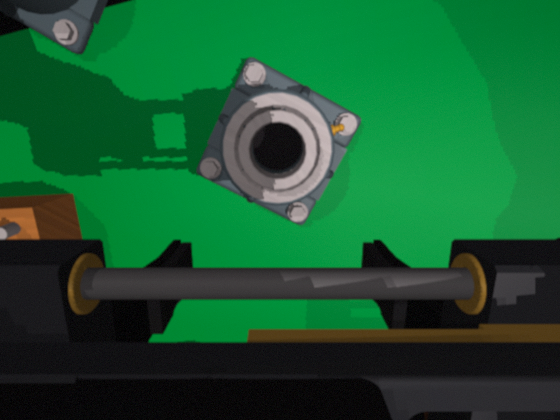

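View pics/s14.png

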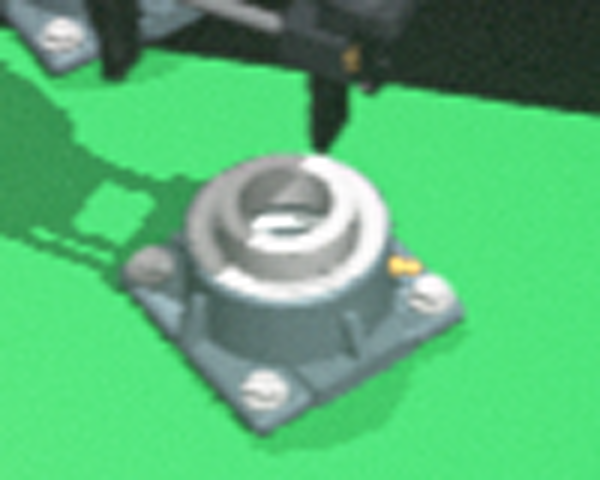

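The cup stands level and proud in the bore: wrist (278,148), scene crop (287,200). I check its position by numbers and locate the drift and block from this and earlier views.

```bash
python3 - <<'E'
from h import *
a=np.load('pics/w14.npy');st=dict(position=a[:3],tool_rot=a[3:])
im=cv2.imread('pics/w14.png')
for thr in (60,75,90,105,120):
  for z in (.071,.055):
    for o in ring('wrist',im,(278,148),56,z,st,thr=thr)[0]: 
      if o[0]>60:print(thr,z,o)
t=cv2.imread('pics/top1.png')[160:240,340:430]
cv2.imwrite('pics/blk.png',cv2.resize(t,None,fx=8,fy=8,interpolation=cv2.INTER_CUBIC))
t=cv2.imread('pics/scene0.png')[175:255,115:205]
cv2.imwrite('pics/blks.png',cv2.resize(t,None,fx=8,fy=7,interpolation=cv2.INTER_CUBIC))
E
```

```text
60 0.071 (316, 'outer', array([ 0.5072, -0.0421]), np.float64(0.0861), np.float64(0.0007))
60 0.071 (156, 'hole', array([ 0.5058, -0.0431]), np.float64(0.0417), np.float64(0.0019))
60 0.055 (316, 'outer', array([ 0.5085, -0.0423]), np.float64(0.0912), np.float64(0.0008))
60 0.055 (156, 'hole', array([ 0.507 , -0.0434]), np.float64(0.0442), np.float64(0.002))
75 0.071 (315, 'outer', array([ 0.5071, -0.0419]), np.float64(0.0859), np.float64(0.0011))
75 0.071 (160, 'hole', array([ 0.5069, -0.0431]), np.float64(0.0437), np.float64(0.0008))
75 0.071 (99, 'hole', array([ 0.4957, -0.048 ]), np.float64(0.0425), np.float64(0.0034))
75 0.055 (315, 'outer', array([ 0.5084, -0.0421]), np.float64(0.0911), np.float64(0.0011))
75 0.055 (160, 'hole', array([ 0.5081, -0.0434]), np.float64(0.0463), np.float64(0.0008))
75 0.055 (99, 'hole', array([ 0.4963, -0.0486]), np.float64(0.0451), np.float64(0.0036))
90 0.071 (316, 'outer', array([ 0.5071, -0.0416]), np.float64(0.0855), np.float64(0.0014))
90 0.071 (163, 'hole', array([ 0.507 , -0.0433]), np.float64(0.0444), np.float64(0.0008))
90 0.071 (177, 'ho
[... 370 characters left out ...]
ay([ 0.5074, -0.0393]), np.float64(0.0779), np.float64(0.0114))
105 0.071 (64, 'hole', array([ 0.5144, -0.021 ]), np.float64(0.0219), np.float64(0.0034))
105 0.071 (168, 'hole', array([ 0.5071, -0.0437]), np.float64(0.0455), np.float64(0.0014))
105 0.055 (604, 'outer', array([ 0.5087, -0.0394]), np.float64(0.0825), np.float64(0.0121))
105 0.055 (64, 'hole', array([ 0.5161, -0.02  ]), np.float64(0.0232), np.float64(0.0036))
105 0.055 (168, 'hole', array([ 0.5083, -0.0441]), np.float64(0.0482), np.float64(0.0015))
120 0.071 (588, 'outer', array([ 0.5068, -0.041 ]), np.float64(0.0682), np.float64(0.014))
120 0.055 (588, 'outer', array([ 0.508 , -0.0411]), np.float64(0.0722), np.float64(0.0148))
```

View pics/blk.png

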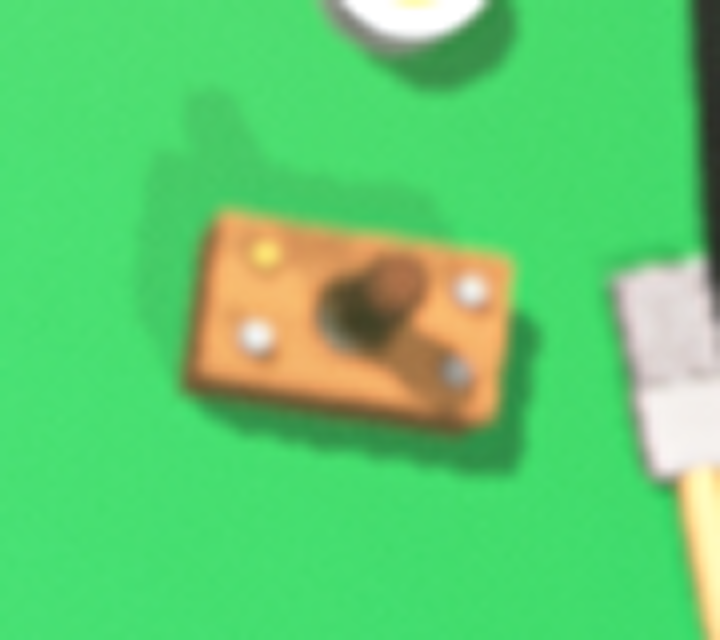

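View pics/blks.png

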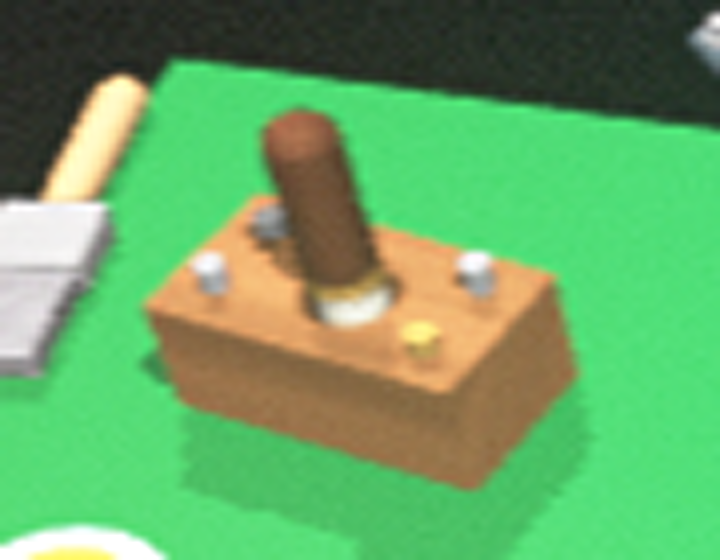

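```bash
python3 - <<'E'
from h import *
c=lambda p:(340+p[0]/8,160+p[1]/8)
co=[(222,210),(515,255),(493,425),(190,385)]
P=onplane('top',[c(p) for p in co],.06);print(P.round(4),P.mean(0).round(4)); 
e=P[1]-P[0];print('long dir',np.degrees(np.arctan2(e[1],e[0])),np.linalg.norm(P[1]-P[0]),np.linalg.norm(P[2]-P[1]),np.linalg.norm(P[3]-P[0]))
print('top at .15',onplane('top',c((400,278)),.15).round(4), onplane('scene',(115+302/8,175+135/7),.15).round(4))
s=lambda p:(115+p[0]/8,175+p[1]/7)
Q=onplane('scene',[s(p) for p in[(262,195),(555,275),(448,390),(145,303)]],.06);print(Q.round(4),Q.mean(0).round(4))
print('collar .07', onplane('scene',s((347,288)),.07))
# predicted upright top
print(proj('top',[[*P.mean(0)[:2],.15]]),proj('scene',[[*P.mean(0)[:2],.15]]))
plan((.53-.0,-.328,.2))
E
```

```text
[[ 0.5753 -0.2719  0.06  ]
 [ 0.5538 -0.3952  0.06  ]
 [ 0.4814 -0.3825  0.06  ]
 [ 0.5006 -0.2556  0.06  ]] [ 0.5278 -0.3263  0.06  ]
long dir -99.90306005631109 0.12514193315407365 0.07348898233938785 0.07644041688662605
top at .15 [[ 0.5301 -0.3261  0.15  ]] [[ 0.5365 -0.3162  0.15  ]]
[[ 0.4874 -0.3739  0.06  ]
 [ 0.5083 -0.2538  0.06  ]
 [ 0.5745 -0.2665  0.06  ]
 [ 0.5533 -0.3875  0.06  ]] [ 0.5309 -0.3205  0.06  ]
collar .07 [[ 0.53923241 -0.31632616  0.07      ]]
[[390.10027859 195.47719408]] [[150.55463587 191.53004491]]
t 12.9 pos [ 0.5526 -0.0551  0.1401] yaw(y) 76.78 F [-0.6  0.3  0.7] w 86.8
rot [ 0.    -0.013 -0.001] travel after rot [-0.1995 -0.9028  0.1346] z-axis [ 0.973 -0.229  0.   ]
```

The block's centre is at about (0.530, −0.324) in both views, its long axis about 80° and its size right; the drift is nearly upright. I move nearby for a wrist view.

```bash
python3 -m jog '[{"rot":[0,0,0],"travel":[-0.06,-0.08,0.04],"jaw":-1},{"rot":[0,0,0],"travel":[-0.06,-0.14,0.05],"jaw":-1},{"rot":[0,0,0],"travel":[-0.06,-0.14,0.05],"jaw":-1},{"rot":[0,0,0],"travel":[0,-0.15,0.05],"jaw":-1},{"rot":[0,0,0],"travel":[0,-0.15,0.05],"jaw":-1},{"rot":[0,0,0],"travel":[0,-0.15,0.05],"jaw":-1},{"rot":[0,0,0],"travel":[0,-0.09,0.04],"jaw":-1},{"rot":[0,0,0],"travel":[0,0,0],"jaw":-1}]'
python3 -m jog '[{"rot":[0,0,0],"travel":[0,0,0],"jaw":-1},{"rot":[0,0,0],"travel":[0,0,0],"jaw":-1},{"rot":[0,0,0],"travel":[0,0,0],"jaw":-1}]'
python3 - <<'E'
from h import *
s=ctrl.get_state()
w=ctrl.get_image('wrist')[:,:,::-1].copy()
plan((.530,-.324,.2))
cv2.imwrite('pics/w15.png',w);np.save('pics/w15.npy',np.r_[s['position'],s['tool_rot']])
print(proj('wrist',[[.53,-.324,.06],[.53,-.324,.15]],s))
E
```

```text
time: 13.7
position: [0.5854, -0.3465, 0.1939]
tool_rot: [0.185, 1.564, -0.19]
ft_force: [0.2, -0.8, 0.1]
grip_width: 1.001
time: 14.0
position: [0.5887, -0.3385, 0.1946]
tool_rot: [0.18, 1.563, -0.178]
ft_force: [-0.4, -0.1, 0.5]
grip_width: 1.001
t 14.05 pos [ 0.5887 -0.3387  0.1947] yaw(y) 76.92 F [-0.6  1.1  0.3] w 86.9
rot [-0.     0.005 -0.014] travel after rot [-0.0177  0.0036 -0.2017] z-axis [ 0.974 -0.226  0.   ]
[[275.79437682 131.1661332 ]
 [275.75012196 134.76437833]]
```

View pics/w15.png

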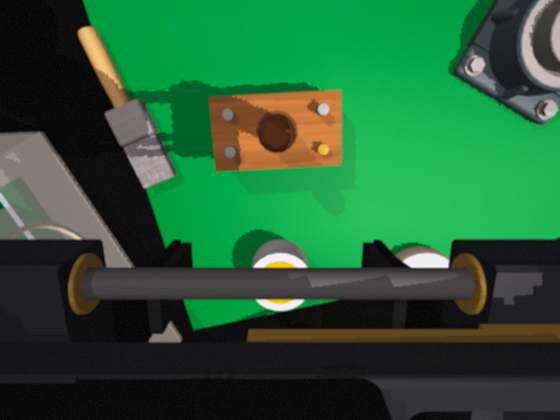

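```bash
python3 - <<'E'
from h import *
im=cv2.imread('pics/w15.png')[80:180,200:350]
cv2.imwrite('pics/w15c.png',cv2.convertScaleAbs(cv2.resize(im,None,fx=5,fy=5,interpolation=cv2.INTER_CUBIC),alpha=2.5))
E
```

```text
(no output)
```

View pics/w15c.png

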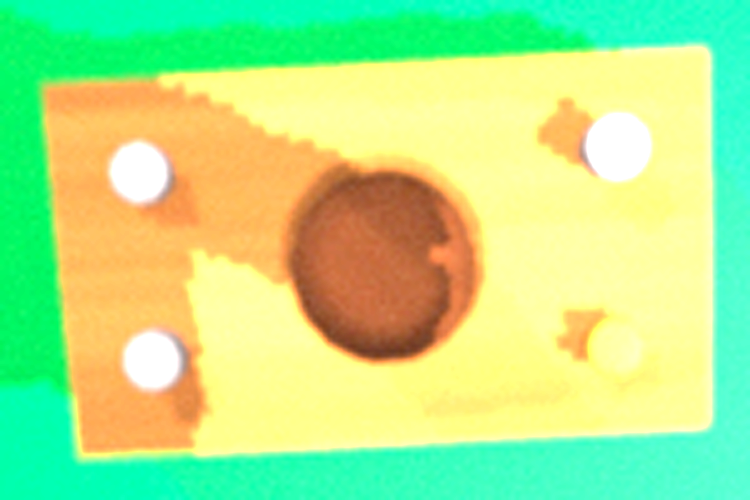

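```bash
python3 - <<'E'
from h import *
a=np.load('pics/w15.npy');st=dict(position=a[:3],tool_rot=a[3:])
c=lambda p:(200+p[0]/5,80+p[1]/5)
P=onplane('wrist',[c(p) for p in[(42,85),(708,47),(712,430),(80,460)]],.06,st);print(P.round(4),P.mean(0).round(4),[np.linalg.norm(P[i]-P[i-1]).round(4) for i in range(4)])
print(onplane('wrist',[c((385,262)),c((373,265)),c((290,262)),c((480,262))],.15,st).round(4))
print('punches',onplane('wrist',[c(p) for p in[(140,172),(618,145),(613,345),(153,360)]],.074,st).mean(0).round(4))
E
```

```text
[[ 0.4856 -0.3784  0.06  ]
 [ 0.5069 -0.2558  0.06  ]
 [ 0.5772 -0.2677  0.06  ]
 [ 0.555  -0.3904  0.06  ]] [ 0.5312 -0.3231  0.06  ] [np.float64(0.0705), np.float64(0.1244), np.float64(0.0714), np.float64(0.1247)]
[[ 0.5286 -0.3228  0.15  ]
 [ 0.5286 -0.3245  0.15  ]
 [ 0.5256 -0.3357  0.15  ]
 [ 0.5316 -0.3098  0.15  ]]
punches [ 0.5299 -0.3236  0.074 ]
```

```bash
python3 - <<'E'
from h import *
plan((.529,-.3246,.062))
E
python3 -m jog '[{"rot":[0,0,0],"travel":[0,0.001,-0.07],"jaw":-1},{"rot":[0,0,0],"travel":[0,0.001,-0.08],"jaw":-1},{"rot":[0,0,0],"travel":[0,0,-0.055],"jaw":-1},{"rot":[0,0,0],"travel":[0,0,0],"jaw":-1},{"rot":[0,0,0],"travel":[0,0,0],"jaw":-1},{"rot":[0,0,0],"travel":[0,0,0],"jaw":-1}]'
python3 - <<'E'
from h import *
s=ctrl.get_state()
w=ctrl.get_image('wrist')[:,:,::-1].copy()
plan((.529,-.3246,.062))
cv2.imwrite('pics/w16.png',cv2.convertScaleAbs(cv2.resize(w[120:380,130:430],None,fx=2.5,fy=2.3),alpha=2.5))
t=ctrl.get_image('scene')[:,:,::-1].copy()
cv2.imwrite('pics/s16.png',cv2.resize(t[130:250,90:220],None,fx=5,fy=5,interpolation=cv2.INTER_CUBIC))
E
```

```text
t 14.05 pos [ 0.5887 -0.3387  0.1947] yaw(y) 76.92 F [-0.6  1.1  0.3] w 86.9
rot [-0.     0.005 -0.014] travel after rot [ 0.4423  0.0009 -0.2045] z-axis [ 0.974 -0.226  0.   ]
time: 14.65
position: [0.5296, -0.3254, 0.1946]
tool_rot: [0.18, 1.562, -0.18]
ft_force: [-0.2, -0.2, -0.3]
grip_width: 0.999
t 14.7 pos [ 0.5294 -0.3256  0.1944] yaw(y) 76.85 F [-0.5  0.1 -0.2] w 86.9
rot [0.    0.004 0.001] travel after rot [ 0.4412  0.0029 -0.0022] z-axis [ 0.974 -0.227  0.   ]
```

View pics/w16.png

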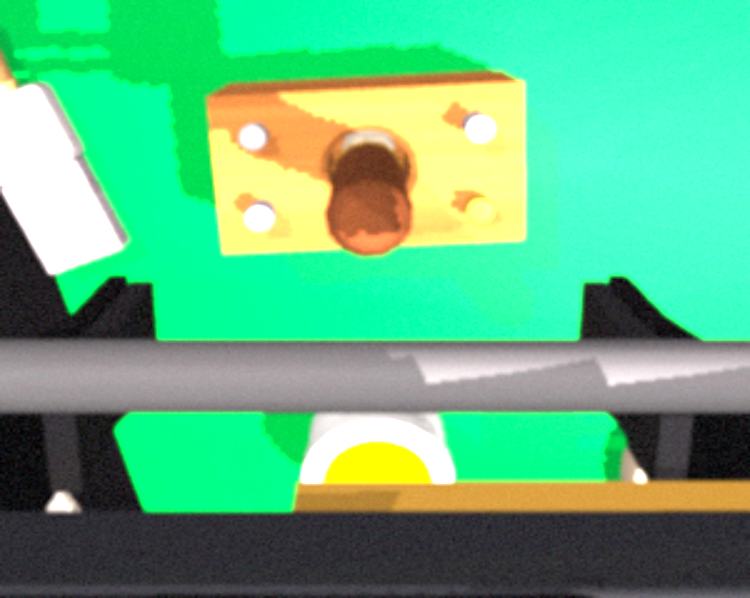

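View pics/s16.png

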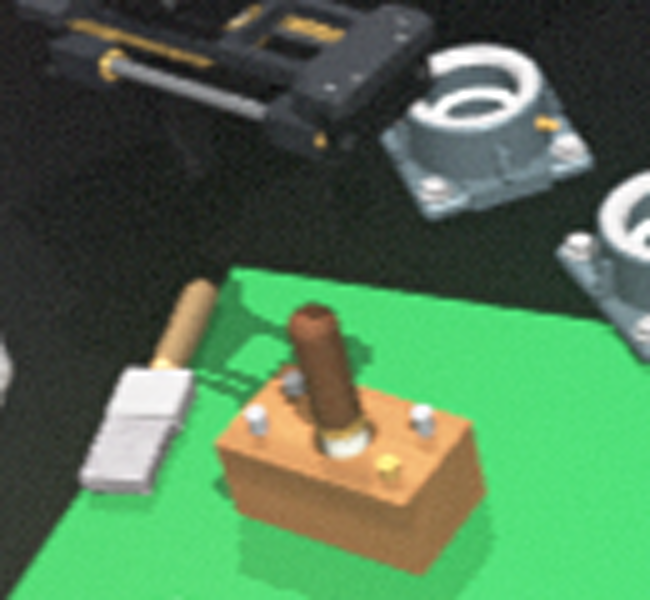

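The drift is upright at crop (369,205), midway between the fingers at 155 and 583. I go down around the handle.

```bash
python3 -m jog '[{"rot":[0,0,0],"travel":[0.1,0.002,-0.001],"jaw":-1},{"rot":[0,0,0],"travel":[0.14,0,0],"jaw":-1},{"rot":[0,0,0],"travel":[0.1,0,0],"jaw":-1},{"rot":[0,0,0],"travel":[0.05,0,0],"jaw":-1},{"rot":[0,0,0],"travel":[0,0,0],"jaw":-1},{"rot":[0,0,0],"travel":[0,0,0],"jaw":-1},{"rot":[0,0,0],"travel":[0,0,0],"jaw":-1}]'
python3 - <<'E'
from h import *
s=ctrl.get_state()
w=ctrl.get_image('wrist')[:,:,::-1].copy()
plan((.529,-.3246,.062))
cv2.imwrite('pics/w17.png',cv2.convertScaleAbs(cv2.resize(w[120:380,130:430],None,fx=2.5,fy=2.3),alpha=2.5))
t=ctrl.get_image('scene')[:,:,::-1].copy()
cv2.imwrite('pics/s17.png',cv2.convertScaleAbs(cv2.resize(t[140:250,90:220],None,fx=5,fy=5,interpolation=cv2.INTER_CUBIC),alpha=1.5))
M=R.from_rotvec(s['tool_rot']).as_matrix()
print((proj('scene',[s['position']+M@[-.036,y,.0095] for y in(-.0435,.0435)])-[90,140])*5)
E
```

```text
time: 15.45
position: [0.5296, -0.3264, 0.0795]
tool_rot: [0.18, 1.56, -0.182]
ft_force: [0.0, 0.3, -0.1]
grip_width: 1.001
t 15.5 pos [ 0.5295 -0.3263  0.0795] yaw(y) 76.77 F [-0.5  0.4 -0.5] w 86.9
rot [0.    0.039 0.007] travel after rot [ 0.0582  0.0053 -0.0029] z-axis [ 0.973 -0.229  0.   ]
[[239.38156014 293.68267589]
 [370.42087419 342.41158999]]
```

View pics/w17.png

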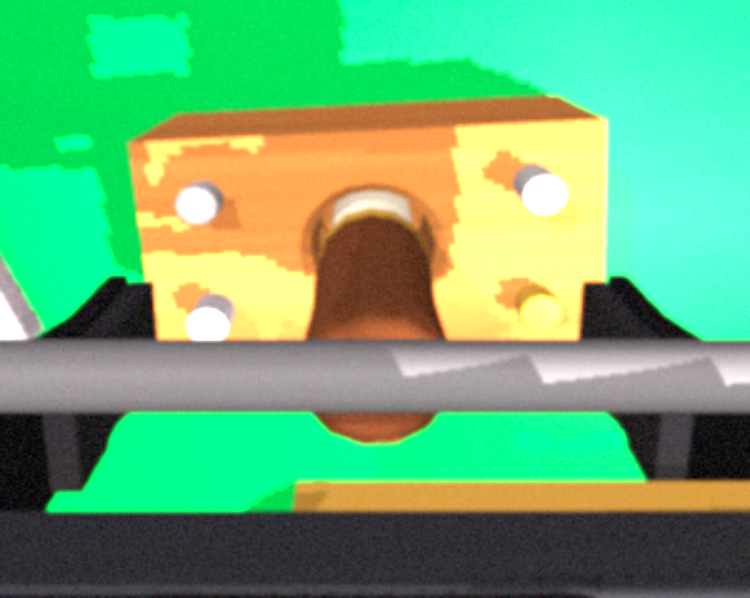

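View pics/s17.png

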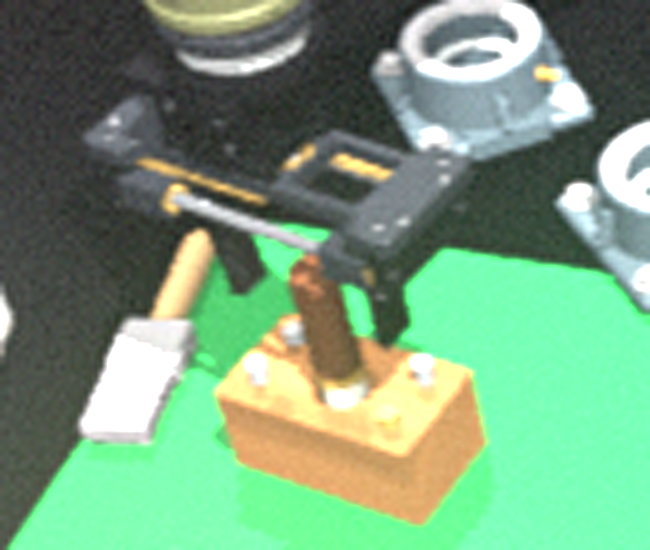

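```bash
python3 -m jog '[{"rot":[0,0,0],"travel":[0.03,0.003,-0.001],"jaw":-1},{"rot":[0,0,0],"travel":[0.026,0.002,-0.001],"jaw":-1},{"rot":[0,0,0],"travel":[0,0,0],"jaw":-1},{"rot":[0,0,0],"travel":[0,0,0],"jaw":0},{"rot":[0,0,0],"travel":[0,0,0],"jaw":1},{"rot":[0,0,0],"travel":[0,0,0],"jaw":1},{"rot":[0,0,0],"travel":[0,0,0],"jaw":1},{"rot":[0,0,0],"travel":[0,0,0],"jaw":1}]' 55
python3 -m jog '[{"rot":[0,0,0],"travel":[0,0,0],"jaw":1},{"rot":[0,0,0],"travel":[0,0,0],"jaw":1},{"rot":[0,0,0],"travel":[0,0,0],"jaw":1},{"rot":[0,0,0],"travel":[0,0,0],"jaw":1}]'
python3 - <<'E'
from h import *
s=ctrl.get_state()
w=ctrl.get_image('wrist')[:,:,::-1].copy()
plan()
cv2.imwrite('pics/w18.png',cv2.convertScaleAbs(cv2.resize(w[120:380,130:430],None,fx=2.5,fy=2.3),alpha=2.5))
t=ctrl.get_image('scene')[:,:,::-1].copy()
cv2.imwrite('pics/s18.png',cv2.convertScaleAbs(cv2.resize(t[140:250,90:220],None,fx=5,fy=5,interpolation=cv2.INTER_CUBIC),alpha=1.5))
plan()
E
```

```text
time: 16.35
position: [0.5281, -0.3239, 0.0608]
tool_rot: [0.181, 1.563, -0.181]
ft_force: [-0.5, -0.7, -1.0]
grip_width: 0.628
time: 16.75
position: [0.528, -0.3238, 0.0606]
tool_rot: [0.181, 1.563, -0.181]
ft_force: [0.5, 0.4, 0.3]
grip_width: 0.309
t 16.8 pos [ 0.528  -0.3238  0.0606] yaw(y) 76.78 F [ 0.3 -0.7 -0.3] w 27.0
rot [-0.     0.    -0.001] 
t 16.85 pos [ 0.528  -0.3238  0.0606] yaw(y) 76.78 F [ 0.5  0.4 -0.5] w 27.4
rot [-0.     0.001 -0.001]
```

View pics/w18.png

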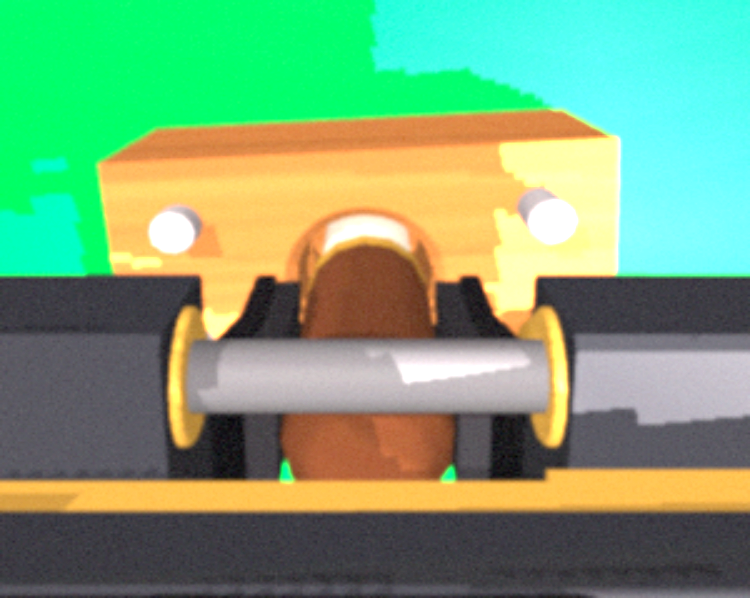

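View pics/s18.png

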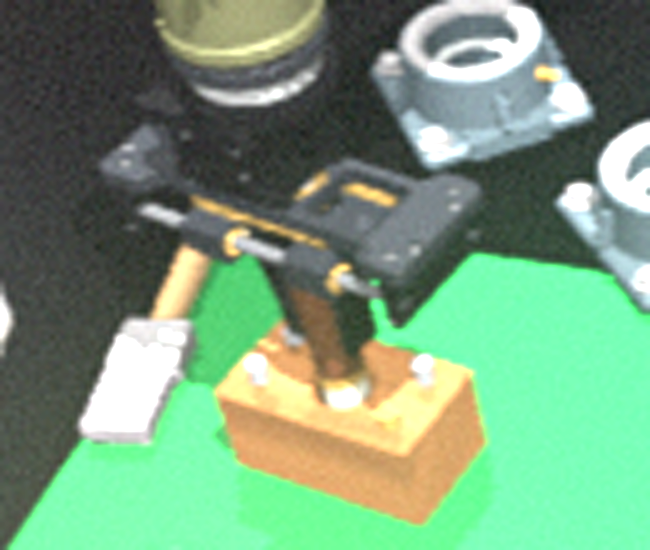

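The drift is gripped (27.4 mm), upright in both views. I lift it out.

```bash
python3 -m jog '[{"rot":[0,0,0],"travel":[-0.06,0,0],"jaw":1},{"rot":[0,0,0],"travel":[-0.1,0,0],"jaw":1},{"rot":[0,0,0],"travel":[-0.1,0,0],"jaw":1},{"rot":[0,0,0],"travel":[-0.1,0,0],"jaw":1},{"rot":[0,0,0],"travel":[0,0,0],"jaw":1},{"rot":[0,0,0],"travel":[0,0,0],"jaw":1},{"rot":[0,0,0],"travel":[0,0,0],"jaw":1},{"rot":[0,0,0],"travel":[0,0,0],"jaw":1}]'
python3 - <<'E'
from h import *
s=ctrl.get_state()
w=ctrl.get_image('wrist')[:,:,::-1].copy();np.save('pics/w19.npy',np.r_[s['position'],s['tool_rot']])
plan()
cv2.imwrite('pics/w19.png',cv2.convertScaleAbs(cv2.resize(w[120:380,130:430],None,fx=2.5,fy=2.3),alpha=2.5))
t=ctrl.get_image('scene')[:,:,::-1].copy()
cv2.imwrite('pics/s19.png',cv2.convertScaleAbs(cv2.resize(t[120:230,90:220],None,fx=5,fy=5,interpolation=cv2.INTER_CUBIC),alpha=1.5))
M=R.from_rotvec(s['tool_rot']).as_matrix()
P=[s['position']+M@[x,.0016,0] for x in(.0506,-.0094)]
print((proj('scene',P)-[90,120])*5,(proj('wrist',P,s)-[130,120])*[2.5,2.3])
plan()
E
```

```text
time: 17.65
position: [0.527, -0.3231, 0.1668]
tool_rot: [0.182, 1.566, -0.18]
ft_force: [0.3, 0.3, -1.8]
grip_width: 0.312
t 17.7 pos [ 0.5272 -0.3233  0.167 ] yaw(y) 76.78 F [ 0.5  0.5 -1.5] w 26.9
rot [ 0.    -0.03  -0.006] 
[[324.84968916 404.37707881]
 [300.75523632 321.50752596]] [[366.84376613 219.85779278]
 [367.06181839 282.55134002]]
t 17.75 pos [ 0.5274 -0.3234  0.1673] yaw(y) 76.78 F [ 0.5  0.1 -1. ] w 27.5
rot [ 0.    -0.025 -0.004]
```

View pics/w19.png

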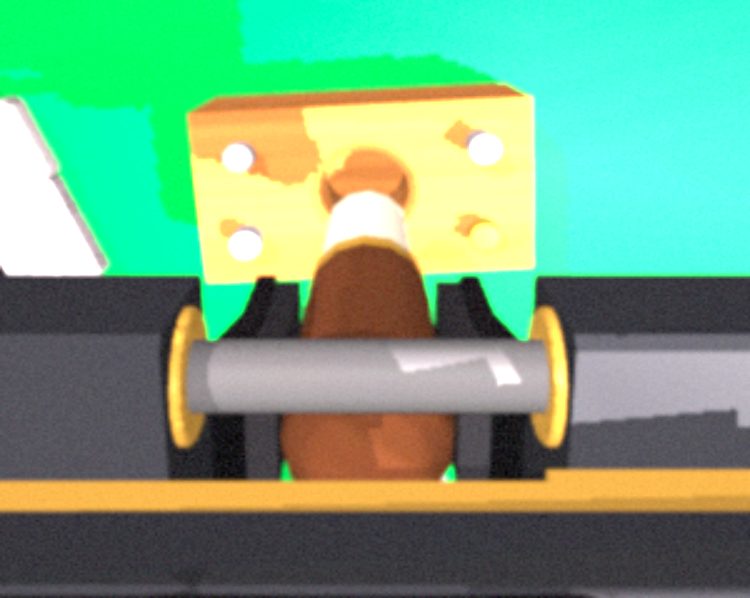

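View pics/s19.png

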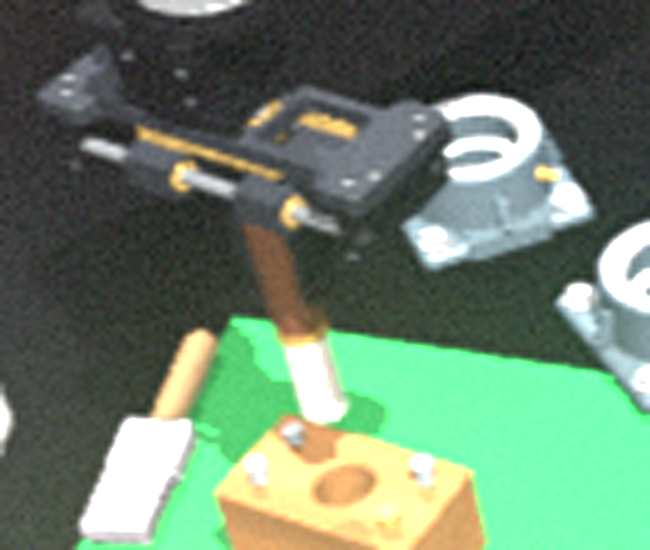

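The drift is out and in line with the tool, its tip where predicted in both views. I carry it to the first tap point, 27 mm from the cup's centre along the jaw axis (+y side).

```bash
cat >> h.py <<'E'
CUP=np.array([.5073,-.0433])
def tap(side,flat,r=.027,cup=CUP):
    s=ctrl.get_state();M=R.from_rotvec(s['tool_rot']).as_matrix();y=M[:2,1]/np.linalg.norm(M[:2,1]);z=np.array([y[1],-y[0]])
    t=cup+side*r*y-.0016*y-.001*z
    plan((*t,flat+.0506)); print('flat end z',(s['position'][2]-.0506).round(4))
E
python3 - <<'E'
from h import *
tap(1,.09)
E
```

```text
t 17.75 pos [ 0.5274 -0.3234  0.1673] yaw(y) 76.78 F [ 0.5  0.1 -1. ] w 27.5
rot [ 0.    -0.025 -0.004] travel after rot [ 0.089   0.9783 -0.282 ] z-axis [ 0.973 -0.229  0.   ]
flat end z 0.1167
```

```bash
python3 -m jog '[{"rot":[0,0,0],"travel":[0,0.08,-0.03],"jaw":1},{"rot":[0,0,0],"travel":[0,0.14,-0.04],"jaw":1},{"rot":[0,0,0],"travel":[0,0.15,-0.04],"jaw":1},{"rot":[0,0,0],"travel":[0,0.15,-0.04],"jaw":1},{"rot":[0,0,0],"travel":[0.03,0.15,-0.04],"jaw":1},{"rot":[0,0,0],"travel":[0.03,0.15,-0.04],"jaw":1},{"rot":[0,0,0],"travel":[0.03,0.11,-0.04],"jaw":1},{"rot":[0,0,0],"travel":[0,0.05,-0.012],"jaw":1}]'
python3 -m jog '[{"rot":[0,0,0],"travel":[0,0,0],"jaw":1},{"rot":[0,0,0],"travel":[0,0,0],"jaw":1},{"rot":[0,0,0],"travel":[0,0,0],"jaw":1},{"rot":[0,0,0],"travel":[0,0,0],"jaw":1},{"rot":[0,0,0],"travel":[0,0,0],"jaw":1}]'
python3 - <<'E'
from h import *
s=ctrl.get_state()
w=ctrl.get_image('wrist')[:,:,::-1].copy()
cv2.imwrite('pics/w20.png',cv2.convertScaleAbs(cv2.resize(w[120:380,130:430],None,fx=2.5,fy=2.3),alpha=2.5))
t=ctrl.get_image('scene')[:,:,::-1].copy()
cv2.imwrite('pics/s20.png',cv2.resize(t[170:270,200:320],None,fx=5,fy=5,interpolation=cv2.INTER_CUBIC))
tap(1,.071)
E
```

```text
time: 18.55
position: [0.5109, -0.0135, 0.1398]
tool_rot: [0.178, 1.567, -0.176]
ft_force: [-0.7, -0.9, -1.0]
grip_width: 0.317
time: 19.05
position: [0.513, -0.0195, 0.1418]
tool_rot: [0.183, 1.563, -0.183]
ft_force: [0.5, 0.2, -1.1]
grip_width: 0.317
t 19.15 pos [ 0.5129 -0.019   0.1417] yaw(y) 76.71 F [-0.8  0.2 -1.5] w 27.5
rot [-0.     0.002 -0.001] travel after rot [ 0.0671  0.0014 -0.003 ] z-axis [ 0.973 -0.23   0.   ]
flat end z 0.0911
```

View pics/w20.png

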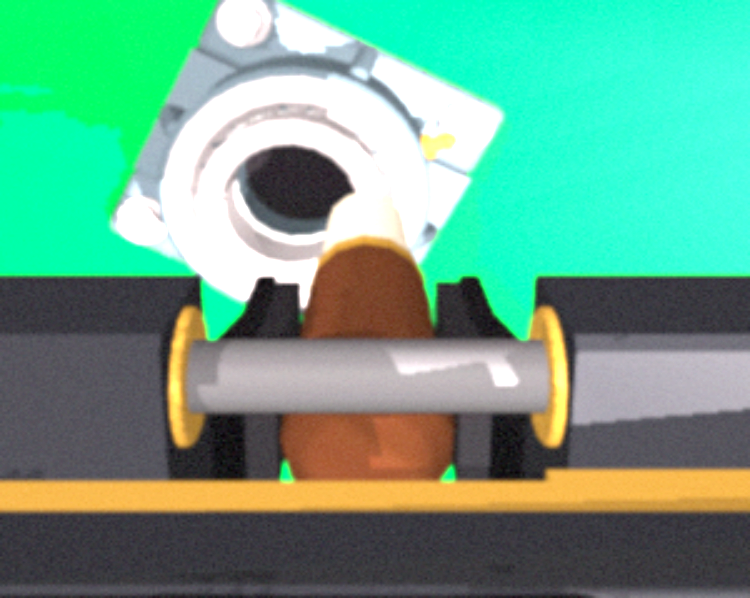

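View pics/s20.png

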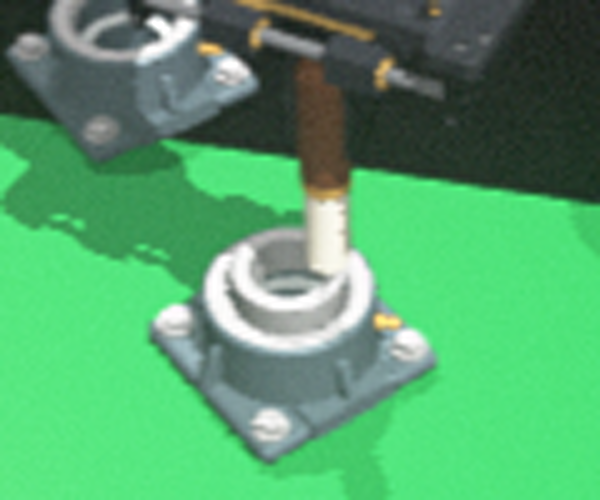

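The tip is over the cup's +y rim (scene crop (327,270)). I go down to just above the rim.

```bash
python3 -m jog '[{"rot":[0,0,0],"travel":[0.03,0.001,-0.003],"jaw":1},{"rot":[0,0,0],"travel":[0.025,0,0],"jaw":1},{"rot":[0,0,0],"travel":[0.004,0,0],"jaw":1},{"rot":[0,0,0],"travel":[0,0,0],"jaw":1},{"rot":[0,0,0],"travel":[0,0,0],"jaw":1},{"rot":[0,0,0],"travel":[0,0,0],"jaw":1},{"rot":[0,0,0],"travel":[0,0,0],"jaw":1}]'
python3 - <<'E'
from h import *
tap(1,.071)
E
python3 -m jog '[{"rot":[0,0,0],"travel":[0.004,0,0],"jaw":1},{"rot":[0,0,0],"travel":[0.003,0,0],"jaw":1},{"rot":[0,0,0],"travel":[0,0,0],"jaw":1}]'
python3 - <<'E'
from h import *
tap(1,.071)
E
```

```text
time: 19.85
position: [0.5123, -0.0177, 0.1243]
tool_rot: [0.181, 1.563, -0.181]
ft_force: [0.9, 0.1, -1.8]
grip_width: 0.311
t 19.85 pos [ 0.5123 -0.0177  0.1243] yaw(y) 76.78 F [ 0.9  0.1 -1.8] w 27.1
rot [-0.     0.007 -0.003] travel after rot [ 0.0088 -0.0021 -0.0001] z-axis [ 0.973 -0.229  0.   ]
flat end z 0.0737
time: 20.15
position: [0.5119, -0.0177, 0.1217]
tool_rot: [0.181, 1.563, -0.181]
ft_force: [0.2, -0.6, -1.5]
grip_width: 0.314
t 20.15 pos [ 0.5119 -0.0177  0.1217] yaw(y) 76.78 F [ 0.2 -0.6 -1.5] w 27.3
rot [ 0.    -0.003 -0.   ] travel after rot [ 0.0003 -0.0018  0.0012] z-axis [ 0.973 -0.229  0.   ]
flat end z 0.0711
```

```bash
for i in 1; do python3 -m jog '[{"rot":[0,0,0],"travel":[0.004,0,0],"jaw":1},{"rot":[0,0,0],"travel":[0,0,0],"jaw":1}]' | egrep 'pos|force'; python3 -m jog '[{"rot":[0,0,0],"travel":[0.004,0,0],"jaw":1},{"rot":[0,0,0],"travel":[0,0,0],"jaw":1}]'| egrep 'pos|force'; done
```

```text
position: [0.5122, -0.0177, 0.1211]
ft_force: [-0.9, 0.0, 1.4]
position: [0.5125, -0.0175, 0.1201]
ft_force: [-0.7, 0.4, 4.3]
```

```bash
python3 -m jog '[{"rot":[0,0,0],"travel":[0.004,0,0],"jaw":1},{"rot":[0,0,0],"travel":[0.003,0,0],"jaw":1},{"rot":[0,0,0],"travel":[0,0,0],"jaw":1}]' | egrep 'pos|force'
python3 - <<'E'
from h import *
t=ctrl.get_image('scene')[:,:,::-1].copy()
cv2.imwrite('pics/s21.png',cv2.resize(t[190:260,210:310],None,fx=7,fy=7,interpolation=cv2.INTER_CUBIC))
tap(1,.068)
E
```

```text
position: [0.5127, -0.0172, 0.118]
ft_force: [-1.3, 0.9, 4.5]
t 20.9 pos [ 0.5127 -0.0173  0.1179] yaw(y) 76.79 F [0.1 0.9 4. ] w 27.3
rot [-0.     0.014 -0.013] travel after rot [-0.0025 -0.0039 -0.0009] z-axis [ 0.974 -0.229  0.   ]
flat end z 0.0673
```

View pics/s21.png

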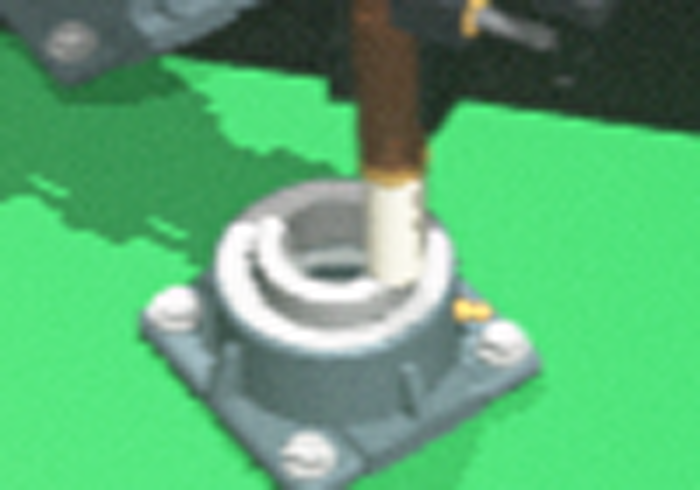

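The +y side is down 3.3 mm at 4–6 N, as expected. Now the opposite side.

```bash
python3 -m jog '[{"rot":[0,0,0],"travel":[-0.06,0,0],"jaw":1},{"rot":[0,0,0],"travel":[0,-0.06,0],"jaw":1},{"rot":[0,0,0],"travel":[0,-0.07,0],"jaw":1},{"rot":[0,0,0],"travel":[0,-0.054,0],"jaw":1},{"rot":[0,0,0],"travel":[0.02,0,0],"jaw":1},{"rot":[0,0,0],"travel":[0.01,0,0],"jaw":1},{"rot":[0,0,0],"travel":[0,0,0],"jaw":1},{"rot":[0,0,0],"travel":[0,0,0],"jaw":1}]'| egrep 'pos|force'
python3 -m jog '[{"rot":[0,0,0],"travel":[0,0,0],"jaw":1},{"rot":[0,0,0],"travel":[0,0,0],"jaw":1},{"rot":[0,0,0],"travel":[0,0,0],"jaw":1}]'| egrep 'pos|force'
python3 - <<'E'
from h import *
tap(-1,.0715)
E
```

```text
position: [0.4994, -0.0704, 0.1259]
ft_force: [1.0, 0.5, -1.8]
position: [0.4996, -0.0713, 0.1265]
ft_force: [0.0, -0.3, -2.1]
t 22.0 pos [ 0.4996 -0.0713  0.1265] yaw(y) 76.8 F [ 0.  -0.3 -2.1] w 27.1
rot [-0.     0.003 -0.002] travel after rot [0.0146 0.0015 0.0004] z-axis [ 0.974 -0.228  0.   ]
flat end z 0.0759
```

```bash
python3 -m jog '[{"rot":[0,0,0],"travel":[0.01,0.001,0],"jaw":1},{"rot":[0,0,0],"travel":[0.004,0,0],"jaw":1},{"rot":[0,0,0],"travel":[0.004,0,0],"jaw":1},{"rot":[0,0,0],"travel":[0.004,0,0],"jaw":1},{"rot":[0,0,0],"travel":[0,0,0],"jaw":1}]'| egrep 'pos|force'
python3 -m jog '[{"rot":[0,0,0],"travel":[0.004,0,0],"jaw":1},{"rot":[0,0,0],"travel":[0.004,0,0],"jaw":1},{"rot":[0,0,0],"travel":[0,0,0],"jaw":1}]'| egrep 'pos|force'
python3 - <<'E'
from h import *
tap(-1,.065)
E
```

```text
position: [0.4994, -0.0712, 0.1196]
ft_force: [-1.1, 0.1, -1.4]
position: [0.4996, -0.0715, 0.118]
ft_force: [-1.8, -0.0, 4.1]
t 22.8 pos [ 0.4996 -0.0715  0.118 ] yaw(y) 76.77 F [-1.8 -0.   4.1] w 26.9
rot [-0.     0.004 -0.   ] travel after rot [0.008  0.002  0.0001] z-axis [ 0.973 -0.229  0.   ]
flat end z 0.0674
```

```bash
python3 - <<'E'
from h import *
t=ctrl.get_image('scene')[:,:,::-1].copy()
cv2.imwrite('pics/s22.png',cv2.resize(t[190:260,210:310],None,fx=7,fy=7,interpolation=cv2.INTER_CUBIC))
w=ctrl.get_image('wrist')[:,:,::-1].copy()
cv2.imwrite('pics/w22.png',cv2.convertScaleAbs(cv2.resize(w[120:340,150:450],None,fx=2.6,fy=2.6),alpha=2.))
tap(-1,.065)
E
```

```text
t 22.9 pos [ 0.4996 -0.0715  0.1179] yaw(y) 76.76 F [-1.8 -0.4  3.6] w 27.5
rot [-0.     0.006 -0.   ] travel after rot [ 0.0075  0.002  -0.    ] z-axis [ 0.973 -0.229  0.   ]
flat end z 0.0673
```

View pics/s22.png

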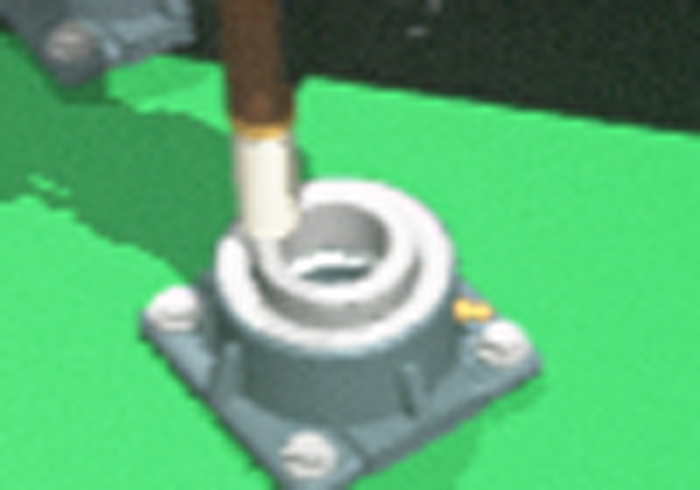

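View pics/w22.png

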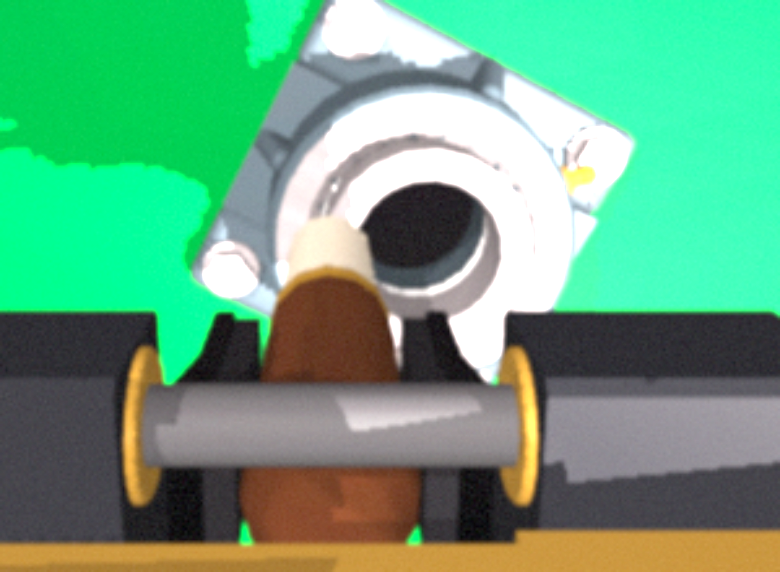

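Both sides now sit at about 0.0673, so the cup is level. I go on with B to about 0.0642.

```bash
python3 -m jog '[{"rot":[0,0,0],"travel":[0.004,0.001,0],"jaw":1},{"rot":[0,0,0],"travel":[0.004,0,0],"jaw":1},{"rot":[0,0,0],"travel":[0.002,0,0],"jaw":1},{"rot":[0,0,0],"travel":[0,0,0],"jaw":1}]'| egrep 'pos|force'
python3 -m jog '[{"rot":[0,0,0],"travel":[-0.05,0,0],"jaw":1},{"rot":[0,0,0],"travel":[0,0.06,0],"jaw":1},{"rot":[0,0,0],"travel":[0,0.07,0],"jaw":1},{"rot":[0,0,0],"travel":[0,0.05,0],"jaw":1},{"rot":[0,0,0],"travel":[0,0,0],"jaw":1},{"rot":[0,0,0],"travel":[0.02,0,0],"jaw":1},{"rot":[0,0,0],"travel":[0,0,0],"jaw":1},{"rot":[0,0,0],"travel":[0,0,0],"jaw":1}]'| egrep 'pos|force'
python3 - <<'E'
from h import *
tap(1,.067)
E
```

```text
position: [0.4995, -0.0716, 0.1146]
ft_force: [-2.7, -2.0, 3.8]
position: [0.5114, -0.0196, 0.1229]
ft_force: [0.8, 0.2, -2.1]
t 24.1 pos [ 0.5114 -0.0196  0.1229] yaw(y) 76.67 F [ 0.8  0.2 -2.1] w 26.9
rot [-0.    -0.008  0.006] travel after rot [0.0177 0.0046 0.0016] z-axis [ 0.973 -0.231  0.   ]
flat end z 0.0723
```

```bash
python3 -m jog '[{"rot":[0,0,0],"travel":[0.012,0.003,0.001],"jaw":1},{"rot":[0,0,0],"travel":[0.004,0,0],"jaw":1},{"rot":[0,0,0],"travel":[0.004,0,0],"jaw":1},{"rot":[0,0,0],"travel":[0.004,0,0],"jaw":1},{"rot":[0,0,0],"travel":[0,0,0],"jaw":1}]'| egrep 'pos|force'
python3 -m jog '[{"rot":[0,0,0],"travel":[0.004,0,0],"jaw":1},{"rot":[0,0,0],"travel":[0.004,0,0],"jaw":1},{"rot":[0,0,0],"travel":[0.004,0,0],"jaw":1},{"rot":[0,0,0],"travel":[0,0,0],"jaw":1}]'| egrep 'pos|force'
python3 - <<'E'
from h import *
tap(1,.061)
E
```

```text
position: [0.5123, -0.0176, 0.116]
ft_force: [0.6, 0.2, -1.2]
position: [0.5129, -0.0173, 0.1133]
ft_force: [-0.8, 1.0, 3.5]
t 25.0 pos [ 0.5129 -0.0173  0.1133] yaw(y) 76.78 F [-0.8  1.   3.5] w 27.6
rot [-0.     0.01  -0.009] travel after rot [ 0.0056 -0.0039 -0.0016] z-axis [ 0.974 -0.229  0.   ]
flat end z 0.0627
```

```bash
python3 -m jog '[{"rot":[0,0,0],"travel":[0.004,-0.001,0],"jaw":1},{"rot":[0,0,0],"travel":[0.003,0,0],"jaw":1},{"rot":[0,0,0],"travel":[0,0,0],"jaw":1}]'| egrep 'pos|force'
python3 -m jog '[{"rot":[0,0,0],"travel":[-0.05,0,0],"jaw":1},{"rot":[0,0,0],"travel":[0,-0.06,0],"jaw":1},{"rot":[0,0,0],"travel":[0,-0.07,0],"jaw":1},{"rot":[0,0,0],"travel":[0,-0.05,0],"jaw":1},{"rot":[0,0,0],"travel":[0,0,0],"jaw":1},{"rot":[0,0,0],"travel":[0.02,0,0],"jaw":1},{"rot":[0,0,0],"travel":[0,0,0],"jaw":1},{"rot":[0,0,0],"travel":[0,0,0],"jaw":1}]'| egrep 'pos|force'
python3 - <<'E'
from h import *
tap(-1,.0635)
t=ctrl.get_image('scene')[:,:,::-1].copy()
cv2.imwrite('pics/s23.png',cv2.resize(t[190:260,210:310],None,fx=7,fy=7,interpolation=cv2.INTER_CUBIC))
E
```

```text
position: [0.513, -0.0172, 0.1111]
ft_force: [0.0, 1.5, 3.8]
position: [0.4999, -0.0693, 0.1189]
ft_force: [0.1, -0.7, -2.1]
t 26.1 pos [ 0.4999 -0.0693  0.1189] yaw(y) 76.87 F [ 0.1 -0.7 -2.1] w 27.0
rot [-0.   -0.01  0.  ] travel after rot [ 0.0161 -0.0054  0.0011] z-axis [ 0.974 -0.227  0.   ]
flat end z 0.0683
```

View pics/s23.png

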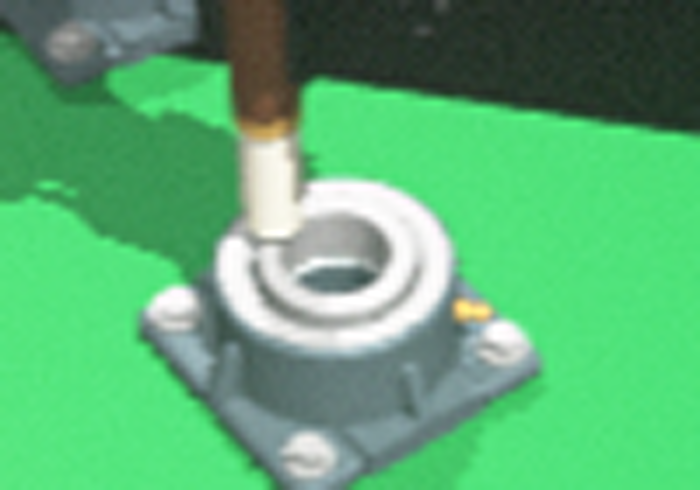

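The cup is going in square. B next, down to about 0.0575.

```bash
python3 -m jog '[{"rot":[0,0,0],"travel":[0.012,-0.004,0.001],"jaw":1},{"rot":[0,0,0],"travel":[0.004,0,0],"jaw":1},{"rot":[0,0,0],"travel":[0.004,0,0],"jaw":1},{"rot":[0,0,0],"travel":[0.004,0,0],"jaw":1},{"rot":[0,0,0],"travel":[0,0,0],"jaw":1}]'| egrep 'pos|force'
python3 -m jog '[{"rot":[0,0,0],"travel":[0.004,0,0],"jaw":1},{"rot":[0,0,0],"travel":[0.004,0,0],"jaw":1},{"rot":[0,0,0],"travel":[0.004,0,0],"jaw":1},{"rot":[0,0,0],"travel":[0.004,0,0],"jaw":1},{"rot":[0,0,0],"travel":[0,0,0],"jaw":1}]'| egrep 'pos|force'
python3 - <<'E'
from h import *
tap(-1,.0575)
E
```

```text
position: [0.5001, -0.0717, 0.1126]
ft_force: [-1.3, 0.6, 0.8]
position: [0.4999, -0.0722, 0.1081]
ft_force: [-2.6, -0.3, 5.1]
t 27.15 pos [ 0.4999 -0.0722  0.1081] yaw(y) 76.76 F [-2.6 -0.3  5.1] w 27.1
rot [-0.    -0.     0.004] travel after rot [ 0.      0.0041 -0.0013] z-axis [ 0.973 -0.229  0.   ]
flat end z 0.0575
```

Now A, down to the stop at about 0.055.

```bash
python3 -m jog '[{"rot":[0,0,0],"travel":[-0.05,0,0],"jaw":1},{"rot":[0,0,0],"travel":[0,0.06,0],"jaw":1},{"rot":[0,0,0],"travel":[0,0.07,0],"jaw":1},{"rot":[0,0,0],"travel":[0,0.054,0],"jaw":1},{"rot":[0,0,0],"travel":[0,0,0],"jaw":1},{"rot":[0,0,0],"travel":[0.02,0,0],"jaw":1},{"rot":[0,0,0],"travel":[0,0,0],"jaw":1},{"rot":[0,0,0],"travel":[0,0,0],"jaw":1}]'| egrep 'pos|force'
python3 -m jog '[{"rot":[0,0,0],"travel":[0.012,0,0],"jaw":1},{"rot":[0,0,0],"travel":[0.004,0,0],"jaw":1},{"rot":[0,0,0],"travel":[0.004,0,0],"jaw":1},{"rot":[0,0,0],"travel":[0.004,0,0],"jaw":1},{"rot":[0,0,0],"travel":[0,0,0],"jaw":1}]'| egrep 'pos|force'
python3 - <<'E'
from h import *
tap(1,.0555)
E
```

```text
position: [0.5121, -0.0192, 0.116]
ft_force: [0.1, 0.2, -1.8]
position: [0.5125, -0.0179, 0.1091]
ft_force: [-0.4, -0.6, -1.3]
t 28.45 pos [ 0.5125 -0.0179  0.1091] yaw(y) 76.78 F [-0.4 -0.6 -1.3] w 26.9
rot [-0.    -0.003  0.   ] travel after rot [ 0.01   -0.0016 -0.0009] z-axis [ 0.973 -0.229  0.   ]
flat end z 0.0585
```

```bash
python3 -m jog '[{"rot":[0,0,0],"travel":[0.004,0,0],"jaw":1},{"rot":[0,0,0],"travel":[0.004,0,0],"jaw":1},{"rot":[0,0,0],"travel":[0,0,0],"jaw":1}]'| egrep 'pos|force'
python3 -m jog '[{"rot":[0,0,0],"travel":[0.004,0,0],"jaw":1},{"rot":[0,0,0],"travel":[0,0,0],"jaw":1}]'| egrep 'pos|force'
python3 - <<'E'
from h import *
tap(1,.0555)
t=ctrl.get_image('scene')[:,:,::-1].copy()
cv2.imwrite('pics/s24.png',cv2.resize(t[190:260,210:310],None,fx=7,fy=7,interpolation=cv2.INTER_CUBIC))
E
```

```text
position: [0.5131, -0.0178, 0.1075]
ft_force: [-1.0, 0.3, 3.4]
position: [0.5133, -0.0176, 0.1064]
ft_force: [0.0, 0.2, 3.3]
t 28.95 pos [ 0.5133 -0.0176  0.1064] yaw(y) 76.78 F [0.  0.2 3.3] w 26.8
rot [-0.     0.014 -0.011] travel after rot [ 0.0009 -0.0033 -0.0031] z-axis [ 0.974 -0.229  0.   ]
flat end z 0.0558
```

View pics/s24.png

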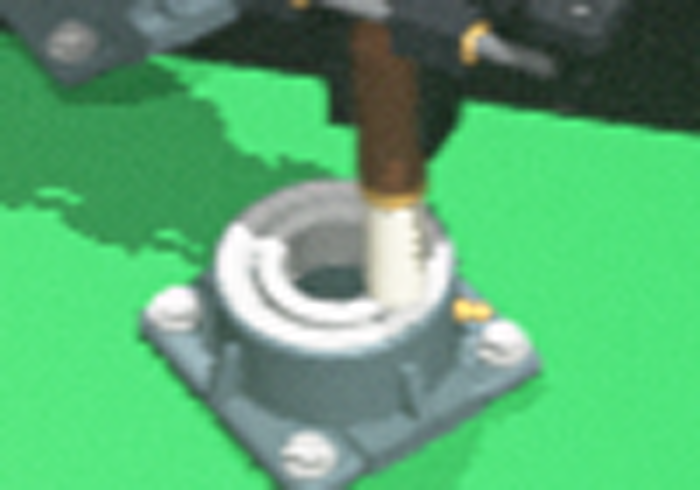

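```bash
python3 -m jog '[{"rot":[0,0,0],"travel":[0.004,0,0],"jaw":1},{"rot":[0,0,0],"travel":[0,0,0],"jaw":1}]'| egrep 'pos|force'
python3 -m jog '[{"rot":[0,0,0],"travel":[-0.05,0,0],"jaw":1},{"rot":[0,0,0],"travel":[0,-0.06,0],"jaw":1},{"rot":[0,0,0],"travel":[0,-0.07,0],"jaw":1},{"rot":[0,0,0],"travel":[0,-0.053,0],"jaw":1},{"rot":[0,0,0],"travel":[0,0,0],"jaw":1},{"rot":[0,0,0],"travel":[0.02,0,0],"jaw":1},{"rot":[0,0,0],"travel":[0,0,0],"jaw":1},{"rot":[0,0,0],"travel":[0,0,0],"jaw":1}]'| egrep 'pos|force'
python3 - <<'E'
from h import *
tap(-1,.0575)
E
```

```text
position: [0.5133, -0.0176, 0.1055]
ft_force: [-1.7, 1.4, 7.2]
position: [0.4999, -0.0702, 0.1129]
ft_force: [0.2, -0.5, -2.3]
t 30.0 pos [ 0.4999 -0.0702  0.1129] yaw(y) 76.88 F [ 0.2 -0.5 -2.3] w 27.6
rot [-0.    -0.011  0.001] travel after rot [ 0.0158 -0.0025  0.0003] z-axis [ 0.974 -0.227  0.   ]
flat end z 0.0623
```

```bash
python3 -m jog '[{"rot":[0,0,0],"travel":[0.01,-0.001,0],"jaw":1},{"rot":[0,0,0],"travel":[0.004,0,0],"jaw":1},{"rot":[0,0,0],"travel":[0.004,0,0],"jaw":1},{"rot":[0,0,0],"travel":[0.004,0,0],"jaw":1},{"rot":[0,0,0],"travel":[0,0,0],"jaw":1}]'| egrep 'pos|force'
python3 -m jog '[{"rot":[0,0,0],"travel":[0.004,0,0],"jaw":1},{"rot":[0,0,0],"travel":[0,0,0],"jaw":1}]'| egrep 'pos|force'
python3 - <<'E'
from h import *
tap(-1,.055)
E
```

```text
position: [0.5001, -0.0716, 0.1069]
ft_force: [0.3, 0.1, -1.1]
position: [0.5002, -0.0718, 0.1063]
ft_force: [-1.3, 0.3, 2.9]
t 30.7 pos [ 0.5002 -0.0718  0.1063] yaw(y) 76.77 F [-1.3  0.3  2.9] w 27.1
rot [-0.     0.006 -0.002] travel after rot [ 0.0022  0.0026 -0.0021] z-axis [ 0.973 -0.229  0.   ]
flat end z 0.0557
```

```bash
python3 -m jog '[{"rot":[0,0,0],"travel":[0.004,0,0],"jaw":1},{"rot":[0,0,0],"travel":[0,0,0],"jaw":1}]'| egrep 'pos|force'
python3 -m jog '[{"rot":[0,0,0],"travel":[0.004,0,0],"jaw":1},{"rot":[0,0,0],"travel":[0,0,0],"jaw":1}]'| egrep 'pos|force'
python3 -m jog '[{"rot":[0,0,0],"travel":[0.004,0,0],"jaw":1},{"rot":[0,0,0],"travel":[0,0,0],"jaw":1}]'| egrep 'pos|force'
```

```text
position: [0.5001, -0.0721, 0.1055]
ft_force: [-2.4, -0.0, 7.3]
position: [0.5004, -0.0722, 0.1054]
ft_force: [-5.5, 0.2, 14.0]
position: [0.5006, -0.0722, 0.1054]
ft_force: [-6.8, 0.6, 21.5]
```

The B side is hard on its stop: z stays at 0.1054 while the force rises to 21 N. I check A the same way.

```bash
python3 -m jog '[{"rot":[0,0,0],"travel":[-0.06,0,0],"jaw":1},{"rot":[0,0,0],"travel":[0,0.06,0],"jaw":1},{"rot":[0,0,0],"travel":[0,0.07,0],"jaw":1},{"rot":[0,0,0],"travel":[0,0.052,0],"jaw":1},{"rot":[0,0,0],"travel":[0,0,0],"jaw":1},{"rot":[0,0,0],"travel":[0.03,0,0],"jaw":1},{"rot":[0,0,0],"travel":[0.01,0,0],"jaw":1},{"rot":[0,0,0],"travel":[0,0,0],"jaw":1}]'| egrep 'pos|force'
python3 -m jog '[{"rot":[0,0,0],"travel":[0.005,0,0],"jaw":1},{"rot":[0,0,0],"travel":[0.005,0,0],"jaw":1},{"rot":[0,0,0],"travel":[0.004,0,0],"jaw":1},{"rot":[0,0,0],"travel":[0,0,0],"jaw":1}]'| egrep 'pos|force'
python3 - <<'E'
from h import *
tap(1,.055)
E
```

```text
position: [0.5115, -0.0197, 0.1069]
ft_force: [0.7, 0.2, -1.3]
position: [0.5129, -0.019, 0.1055]
ft_force: [-3.1, -0.8, 7.9]
t 32.5 pos [ 0.5129 -0.019   0.1055] yaw(y) 76.75 F [-3.1 -0.8  7.9] w 27.2
rot [-0.     0.01  -0.003] travel after rot [-0.0005  0.0017 -0.0029] z-axis [ 0.973 -0.229  0.   ]
flat end z 0.0549
```

```bash
python3 -m jog '[{"rot":[0,0,0],"travel":[0.004,0,0],"jaw":1},{"rot":[0,0,0],"travel":[0.004,0,0],"jaw":1},{"rot":[0,0,0],"travel":[0,0,0],"jaw":1}]'| egrep 'pos|force'
python3 -m jog '[{"rot":[0,0,0],"travel":[-0.07,0,0],"jaw":1},{"rot":[0,0,0],"travel":[-0.1,0,0],"jaw":1},{"rot":[0,0,0],"travel":[-0.08,-0.05,0.06],"jaw":1},{"rot":[0,0,0],"travel":[0,-0.06,0.09],"jaw":1},{"rot":[0,0,0],"travel":[0,-0.02,0.06],"jaw":1},{"rot":[0,0,0],"travel":[0,0,0],"jaw":1},{"rot":[0,0,0],"travel":[0,0,0],"jaw":1},{"rot":[0,0,0],"travel":[0,0,0],"jaw":1}]'| egrep 'pos|force'
python3 - <<'E'
from h import *
s=ctrl.get_state()
w=ctrl.get_image('wrist')[:,:,::-1].copy();np.save('pics/w25.npy',np.r_[s['position'],s['tool_rot']]);cv2.imwrite('pics/w25.png',w)
cv2.imwrite('pics/w25c.png',cv2.convertScaleAbs(cv2.resize(w[40:340,130:430],None,fx=2,fy=2),alpha=1.5))
t=ctrl.get_image('scene')[:,:,::-1].copy()
cv2.imwrite('pics/s25.png',cv2.resize(t[190:260,210:310],None,fx=7,fy=7,interpolation=cv2.INTER_CUBIC))
plan((.5312,-.3231,.16))
E
```

```text
position: [0.5134, -0.019, 0.1053]
ft_force: [-7.0, 0.1, 20.2]
position: [0.5642, -0.07, 0.1761]
ft_force: [0.5, 0.5, -2.2]
t 33.7 pos [ 0.5644 -0.07    0.1764] yaw(y) 76.85 F [ 0.4  0.9 -1.2] w 27.1
rot [ 0.    -0.005 -0.007] travel after rot [ 0.0546 -0.8467  0.0843] z-axis [ 0.974 -0.228  0.   ]
```

View pics/w25c.png

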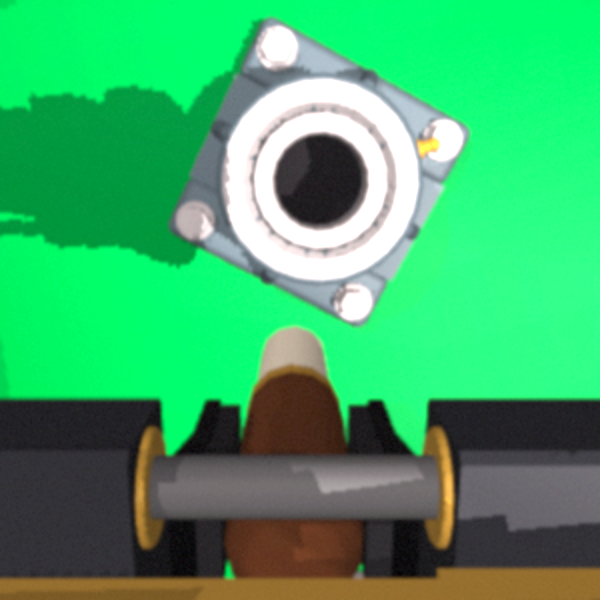

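View pics/s25.png

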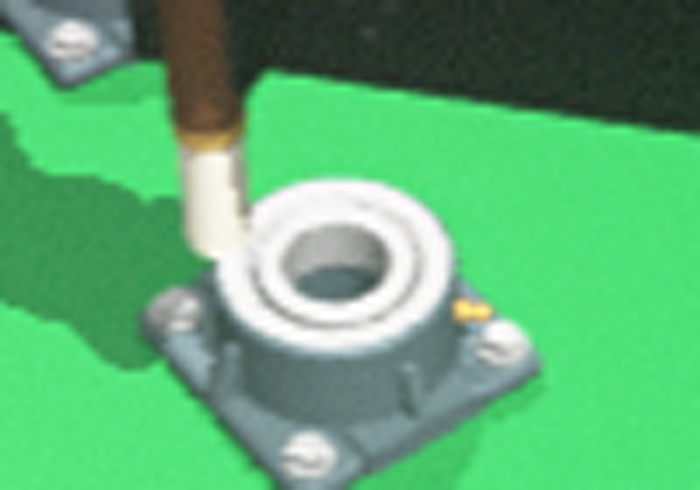

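The cup is flush, with an even ring all round (wrist crop (321,181)), and both sides are on the stop at about 20 N. The drift hasn't shifted in the grip: its tip edge is at (277.5,204), the same as before tapping. I return it to the block.

```bash
python3 - <<'E'
from h import *
a=np.load('pics/w25.npy');st=dict(position=a[:3],tool_rot=a[3:])
im=cv2.imread('pics/w25.png')
for thr in (60,90):
  for o in ring('wrist',im,(290,130),56,.055,st,thr=thr)[0]:
    if o[0]>60:print(thr,o)
plan((.529,-.3245,.16))
E
python3 -m jog '[{"rot":[0,0,0],"travel":[0,-0.07,0.01],"jaw":1},{"rot":[0,0,0],"travel":[0,-0.13,0.01],"jaw":1},{"rot":[0,0,0],"travel":[0.01,-0.15,0.01],"jaw":1},{"rot":[0,0,0],"travel":[0.01,-0.15,0.01],"jaw":1},{"rot":[0,0,0],"travel":[0.01,-0.15,0.01],"jaw":1},{"rot":[0,0,0],"travel":[0.01,-0.12,0.01],"jaw":1},{"rot":[0,0,0],"travel":[0,-0.08,0.01],"jaw":1},{"rot":[0,0,0],"travel":[0,0,0],"jaw":1}]'| egrep 'pos|force'
python3 -m jog '[{"rot":[0,0,0],"travel":[0,0,0],"jaw":1},{"rot":[0,0,0],"travel":[0,0,0],"jaw":1},{"rot":[0,0,0],"travel":[0,0,0],"jaw":1},{"rot":[0,0,0],"travel":[0,0,0],"jaw":1}]'| egrep 'pos|force'
python3 - <<'E'
from h import *
plan((.529,-.3245,.135))
E
```

```text
60 (330, 'outer', array([ 0.5088, -0.0431]), np.float64(0.1003), np.float64(0.004))
60 (128, 'hole', array([ 0.5068, -0.043 ]), np.float64(0.0411), np.float64(0.001))
90 (361, 'outer', array([ 0.5096, -0.0413]), np.float64(0.0975), np.float64(0.0044))
90 (133, 'hole', array([ 0.5072, -0.0427]), np.float64(0.0428), np.float64(0.0006))
t 33.7 pos [ 0.5644 -0.07    0.1764] yaw(y) 76.85 F [ 0.4  0.9 -1.2] w 27.1
rot [ 0.    -0.005 -0.007] travel after rot [ 0.0546 -0.8529  0.0782] z-axis [ 0.974 -0.228  0.   ]
position: [0.5246, -0.3285, 0.1646]
ft_force: [0.6, -0.7, -1.8]
position: [0.5276, -0.3225, 0.1645]
ft_force: [-0.4, -1.1, -1.7]
t 34.9 pos [ 0.5276 -0.3225  0.1645] yaw(y) 76.9 F [-0.4 -1.1 -1.7] w 27.0
rot [-0.     0.002 -0.008] travel after rot [ 0.0984 -0.0055  0.006 ] z-axis [ 0.974 -0.227  0.   ]
```

```bash
python3 -m jog '[{"rot":[0,0,0],"travel":[0.05,-0.005,0.006],"jaw":1},{"rot":[0,0,0],"travel":[0.04,0,0],"jaw":1},{"rot":[0,0,0],"travel":[0,0,0],"jaw":1},{"rot":[0,0,0],"travel":[0,0,0],"jaw":1},{"rot":[0,0,0],"travel":[0,0,0],"jaw":1},{"rot":[0,0,0],"travel":[0,0,0],"jaw":1}]'| egrep 'pos|force'
python3 - <<'E'
from h import *
w=ctrl.get_image('wrist')[:,:,::-1].copy()
cv2.imwrite('pics/w26.png',cv2.convertScaleAbs(cv2.resize(w[120:380,130:430],None,fx=2.5,fy=2.3),alpha=2.5))
t=ctrl.get_image('scene')[:,:,::-1].copy()
cv2.imwrite('pics/s26.png',cv2.convertScaleAbs(cv2.resize(t[140:240,110:210],None,fx=6,fy=6,interpolation=cv2.INTER_CUBIC),alpha=1.5))
plan((.529,-.3245,.062))
E
```

```text
position: [0.5287, -0.3261, 0.1379]
ft_force: [-0.1, -1.0, -2.1]
t 35.6 pos [ 0.5287 -0.326   0.1379] yaw(y) 76.77 F [-0.1 -0.4 -2. ] w 27.3
rot [0.    0.01  0.001] travel after rot [ 2.53e-01  5.10e-03 -1.00e-04] z-axis [ 0.973 -0.229  0.   ]
```

View pics/w26.png

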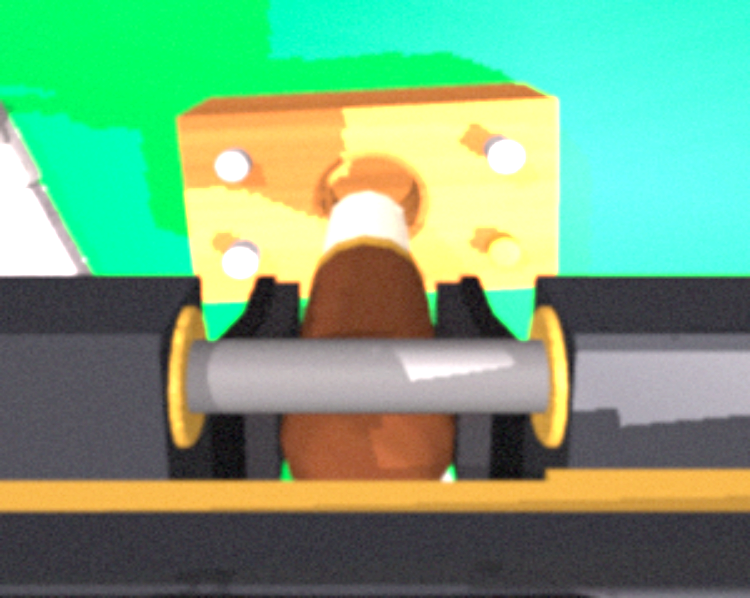

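View pics/s26.png

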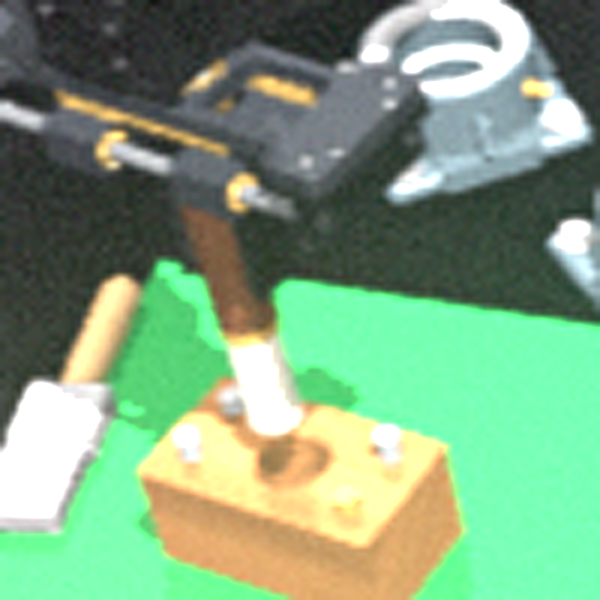

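```bash
python3 -m jog '[{"rot":[0,0,0],"travel":[0.03,0.005,0],"jaw":1},{"rot":[0,0,0],"travel":[0.03,0,0],"jaw":1},{"rot":[0,0,0],"travel":[0.02,0,0],"jaw":1},{"rot":[0,0,0],"travel":[0,0,0],"jaw":1},{"rot":[0,0,0],"travel":[0,0,0],"jaw":1},{"rot":[0,0,0],"travel":[0,0,0],"jaw":1}]'| egrep 'pos|force'
python3 -m jog '[{"rot":[0,0,0],"travel":[0.02,0,0],"jaw":1},{"rot":[0,0,0],"travel":[0.02,0,0],"jaw":1},{"rot":[0,0,0],"travel":[0,0,0],"jaw":1}]'| egrep 'pos|force'
python3 - <<'E'
from h import *
w=ctrl.get_image('wrist')[:,:,::-1].copy()
cv2.imwrite('pics/w27.png',cv2.convertScaleAbs(cv2.resize(w[120:380,130:430],None,fx=2.5,fy=2.3),alpha=2.5))
plan((.529,-.3245,.062))
E
```

```text
position: [0.529, -0.3246, 0.1137]
ft_force: [-0.1, -0.0, -0.8]
position: [0.528, -0.3238, 0.1002]
ft_force: [0.8, -0.3, -1.4]
t 36.55 pos [ 0.5283 -0.324   0.1006] yaw(y) 76.78 F [-0.   0.3 -1.9] w 27.1
rot [ 0.    -0.015 -0.004] travel after rot [ 0.1288 -0.0012  0.0026] z-axis [ 0.973 -0.229  0.   ]
```

View pics/w27.png

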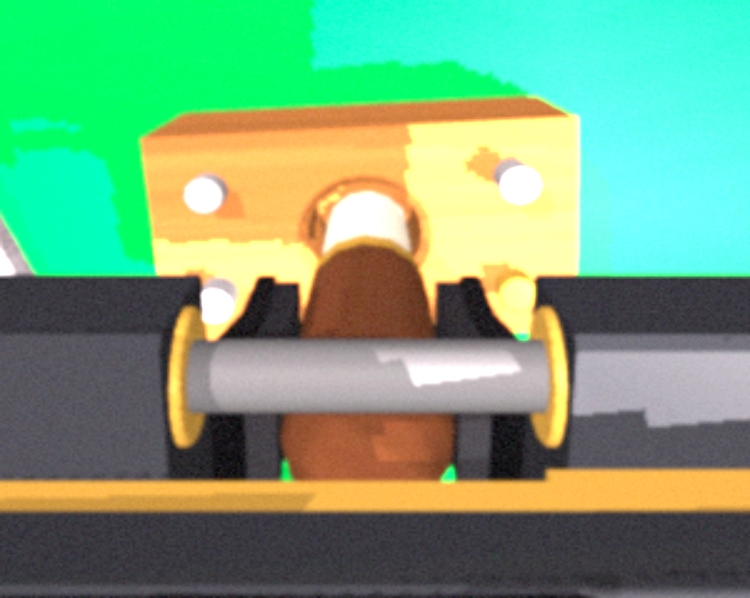

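The drift is in the hole with no contact force. I lower it to the floor.

```bash
python3 -m jog '[{"rot":[0,0,0],"travel":[0.04,0,0.001],"jaw":1},{"rot":[0,0,0],"travel":[0.04,0,0],"jaw":1},{"rot":[0,0,0],"travel":[0.03,0,0],"jaw":1},{"rot":[0,0,0],"travel":[0.015,0,0],"jaw":1},{"rot":[0,0,0],"travel":[0,0,0],"jaw":1},{"rot":[0,0,0],"travel":[0,0,0],"jaw":1},{"rot":[0,0,0],"travel":[0,0,0],"jaw":1}]'| egrep 'pos|force'
python3 -m jog '[{"rot":[0,0,0],"travel":[0.003,0,0],"jaw":1},{"rot":[0,0,0],"travel":[0.002,0,0],"jaw":1},{"rot":[0,0,0],"travel":[0,0,0],"jaw":1}]'| egrep 'pos|force'
```

```text
position: [0.5295, -0.3247, 0.0645]
ft_force: [0.3, -0.6, -2.5]
position: [0.5291, -0.3244, 0.0625]
ft_force: [0.1, -0.9, -1.6]
```

```bash
python3 -m jog '[{"rot":[0,0,0],"travel":[0.004,0,0],"jaw":1},{"rot":[0,0,0],"travel":[0.002,0,0],"jaw":1},{"rot":[0,0,0],"travel":[0,0,0],"jaw":1}]'| egrep 'pos|force'
python3 -m jog '[{"rot":[0,0,0],"travel":[0.002,0,0],"jaw":1},{"rot":[0,0,0],"travel":[0,0,0],"jaw":1}]'| egrep 'pos|force'
```

```text
position: [0.5291, -0.3244, 0.0607]
ft_force: [0.0, -0.6, -1.6]
position: [0.5292, -0.3244, 0.0606]
ft_force: [-0.5, 0.7, 3.4]
```

It's on the floor of the hole (force +3.4 N, z 0.0606, the same as at the pick). I release and back off straight up.

```bash
python3 -m jog '[{"rot":[0,0,0],"travel":[0,0,0],"jaw":-1},{"rot":[0,0,0],"travel":[0,0,0],"jaw":-1},{"rot":[0,0,0],"travel":[0,0,0],"jaw":-1},{"rot":[0,0,0],"travel":[0,0,0],"jaw":-1},{"rot":[0,0,0],"travel":[0,0,0],"jaw":-1},{"rot":[0,0,0],"travel":[0,0,0],"jaw":-1},{"rot":[0,0,0],"travel":[0,0,0],"jaw":-1},{"rot":[0,0,0],"travel":[0,0,0],"jaw":-1}]'
python3 -m jog '[{"rot":[0,0,0],"travel":[-0.06,0,0],"jaw":-1},{"rot":[0,0,0],"travel":[-0.12,0,0],"jaw":-1},{"rot":[0,0,0],"travel":[-0.15,0,0],"jaw":-1},{"rot":[0,0,0],"travel":[-0.12,0,0],"jaw":-1},{"rot":[0,0,0],"travel":[0,0,0.06],"jaw":-1},{"rot":[0,0,0],"travel":[0,0,0],"jaw":-1},{"rot":[0,0,0],"travel":[0,0,0],"jaw":-1},{"rot":[0,0,0],"travel":[0,0,0],"jaw":-1}]'| egrep 'pos|force'
python3 - <<'E'
from h import *
plan()
for n in('wrist','scene','top'):
  w=ctrl.get_image(n)[:,:,::-1].copy();cv2.imwrite(f'pics/{n}28.png',w)
  c={'wrist':w[40:250,130:430],'scene':w[150:270,100:310],'top':w[150:250,270:430]}[n]
  cv2.imwrite(f'pics/{n}28c.png',cv2.resize(c,None,fx=2.5 if n=='wrist' else 3.7,fy=2.5 if n=='wrist' else 3.7,interpolation=cv2.INTER_CUBIC))
plan()
E
```

```text
time: 38.85
position: [0.5291, -0.3244, 0.06]
tool_rot: [0.181, 1.563, -0.181]
ft_force: [-0.9, 0.1, 0.4]
grip_width: 0.942
position: [0.5453, -0.3282, 0.1937]
ft_force: [0.1, 0.7, 0.5]
t 39.65 pos [ 0.5453 -0.3282  0.1937] yaw(y) 76.75 F [0.1 0.7 0.5] w 87.0
rot [ 0.    -0.031 -0.005] 
t 39.8 pos [ 0.5458 -0.3284  0.1943] yaw(y) 76.75 F [0.8 0.6 0.2] w 86.9
rot [ 0.    -0.016 -0.005]
```

View pics/scene28c.png

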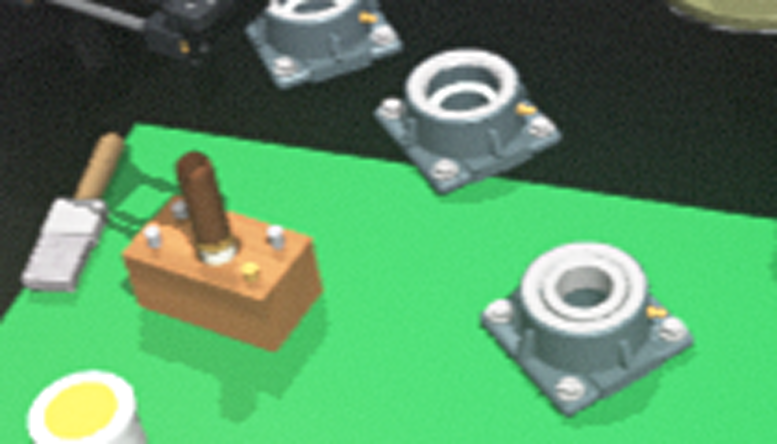

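View pics/wrist28c.png

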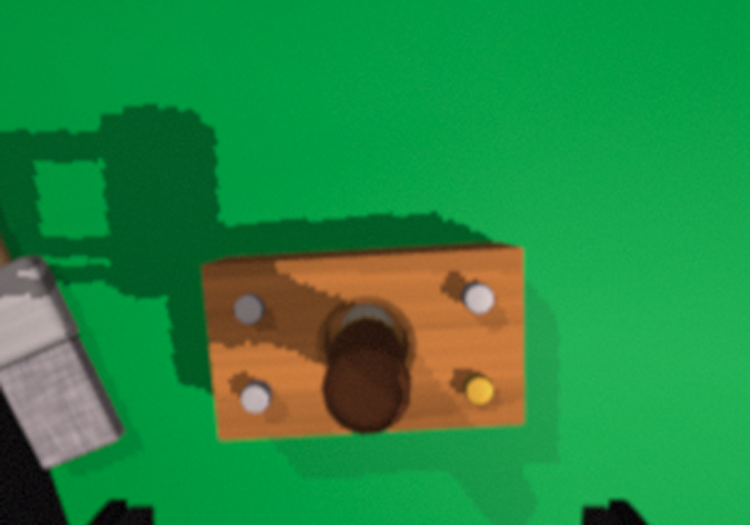

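View pics/top28.png

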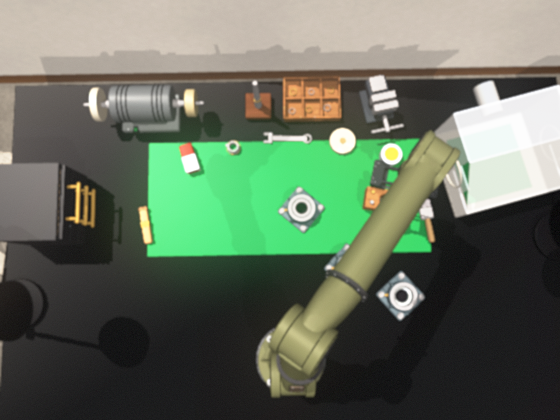

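The drift stands upright and free in its hole, the cup is flush, and the bystanders are unmoved. I hand in the job.

```bash
python3 -c "
from bench import ctrl
print(ctrl.close_job())"
```

```text
the job is handed in; nothing more can be done
None
```

I started the cup level in the left-most housing (the one on the mat) and released it. I drew the drift and tapped the cup home on opposite sides of its rim in turn, about 3 mm at a time. Then I stood the drift back in its hole and handed the job in at about 40 s of the 69 s allowed; no verdict was reported.

**Cup:** On both sides the drift came to a hard stop level with the housing's top face (0.0549 and 0.0547 m against 0.055 m) at about 20 N. Part of that stop may have been the drift's tip resting on the housing face. The pictures show the cup flush with an even ring all round, within about 1 mm of the bore's axis.

**Drift:** It went down to the same height as at the pick (0.0606 m) with a clear floor contact, and it stands upright and released. The gripper is open and touches nothing. In the last top view, partly hidden by the arm, the bystanders are where they were.

**What disagreed:**
- The finger tips sit about 36 mm behind the reported TCP, so my first attempt to grip the cup closed on nothing. I found the offset in two camera views and allowed for it from then on.
- Wrist-camera readings of the housing's centre from its face and from its seat differed by 1–2 mm. The chamfered mouth took this up.
- From the second tap on, the cup met the drift 1–2 mm lower than the taps before suggested. I put this down to where on the rim the tip touched.

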